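# Tighten the bridge clamp with the ratchet wrench

## Robot

A 7-joint arm with a two-finger parallel gripper is mounted at the origin on a cart in front of the work surface, level with it; the furniture and walls round the work are solid. World frame = base frame: x ahead of the robot, y to its left, z up, the work surface at z = 0. Lengths are in m, angles in rad, forces in N, time in s.
With the tool pointing down it reaches from about 0.4 to 0.85 m from the base axis. Payload 4.5 kg.
Tool frame: the origin (TCP) lies midway between the tips of the shut fingers; the grasp point (between the pads) lies 19 mm behind it; z points along the fingers, y is the direction in which the jaws open and shut (so a half turn about z gives the same grasp; the last joint's range is limited). The gripper opens to 88 mm and grips with 3 to 60 N. Pads are 18 mm wide; open, the fingers measure 123 mm over their backs; the gripper's body (75 mm by 187 mm) begins 45 mm behind the grasp point.
Start: joints at [1.384, 0.689, -0.195, 1.565, 0.157, 0.902, -0.215], TCP at [0.137, -0.61, 0.239] pointing down, gripper open.
Joint ranges: [-3.01, 3.01], [-0.46, 2.08], [-1.47, 1.51], [0.13, 2.56], [-1, 4.14], [0.04, 2.09], [-2.66, 2.66]. Speed limits (rad/s): [2.57, 2.57, 3.14, 3.14, 3.14, 3.14, 3.14].

## Interface

Orientations are given as a unit quaternion [x, y, z, w].
In Python, from plant import sensors, optics, finish_job gives the robot as it stands. The module is installed in compiled form; this text tells all that it offers.
- The arm moves only by the tool carry_out, never from a script. Its argument "rows" is a list of rows, each an object with "claw": the opening, from 0 (shut) to 1 (fully open); "dp": the shift along the tool's x, y, z in cm, a list of three; "delta_rot": the turn, a rotation vector about the tool's x, y, z in rad, a list of three. In form: [{"claw": claw, "dp": [dx, dy, dz], "delta_rot": [rx, ry, rz]}, ...]. A call has exactly 5 rows; each row is the pose to reach, as a shift and turn from the pose measured when the call began, along the tool's axes at that moment; what a row does not reach only later rows make up. A row lasts 1/10 s, in which the tool goes at most 50 mm and 8.59 degrees, less where a joint would pass 70% of its speed; a pose out of reach is approached as far as the arm can. A call with a gripper value outside its range is refused whole. The fingers move at their own pace and stop on an object; "force" is the grip in N (left out, the last holds). Time passes only in rows, so rows that repeat a pose let the fingers close, or fill a call up. It gives the time, the measured TCP pose, the force and the opening at its end, in the units of the state.
- sensors.get_state(): the state, without advancing time (a new reading comes with each control period).
- optics.snapshot(name): name is "side" or "top"; returns a dict with "pixels" (420x560x3 uint8, blue, green, red), "intrinsics" (3x3 intrinsics, pixels), "rvec" (rotation vector, rad) and "tvec" (3), from world to camera coordinates, as OpenCV has them. Camera axes: x right, y down, z forward; pixel columns grow to the right and rows downward; lengths in m; the calibration is good to about 2 mm. A picture is of the moment at which its call begins. There is no depth.
- finish_job(): hands the job in, once; it reports no verdict.
The state is a dict: "clock": time; "q": joint angles; "qd": joint speeds; "joint_torque": joint torques, N m; "tool_pos": TCP position; "eef_rot": TCP orientation; "contact_force": force on the tool from outside, world axes, zero at the start; "moment": the same for the moment, N m; "opening": opening from 0.0 (shut) to 1.0 (fully open).
Only numpy, scipy, OpenCV 4.12 (cv2) and the standard library are available. Lean on these libraries where they do the work, as an engineer would, in place of code of your own. Each camera call takes 0.05 s, during which the arm holds its last target.

## Task

Put the ratchet wrench on the hex nut of the bridge clamp and tighten the nut clockwise in several back-and-forth strokes between the two posts, letting the wrench slip on each return, until the nut has gone firmly tight (about 1.2 N m), but do not overtighten it (well below 1.7 N m). Leave the wrench sitting fully down on the nut, let go of it, and leave the spanner and the hex key where they lie.

Things in the scene. Friction and masses are not known exactly. Their poses are not given: they have to be found in the camera images.
- ratchet: Ratchet wrench, 186 mm, about 0.28 kg, steel with black rubber grip, lying flat. Origin: centre of the underside of its round head (60 mm across, 26 high), on the axis of the upright hex hole right through it (27.6 mm across flats). Handle along own -x, own z up. Turned clockwise seen from above it drives; anticlockwise it slips, dragging under 0.1 N m. Mass centre 5 mm from the origin.
- ratchet_grip (a point): Middle of the ratchet wrench's rubber grip, 105 mm from the head's axis, 15 mm above the underside, axes as the wrench's. The grip is 18 mm wide (own y), 20 mm high (own z), and runs from 62 to 156 mm from the head's axis; the neck before it is 16 mm wide. The hex socket turns in the head on a 15-tooth ratchet (24 degrees a tooth); its angle to the handle is not measured.
- fixture: Fixed bridge clamp: dark steel base 110 x 170 x 12 mm (own x, y, z), aluminium workpiece on it, steel strap 38 x 84 mm along own y over it with top at 47 mm, hex flange nut on an upright stud in the middle. Origin: centre of the underside. Two posts 12 mm thick, 70 mm high stand at own (-19, +52) and (-19, -52) mm: they stop the wrench's neck at about 55 degrees either side of own -x.
- nut_seat (a point): Fixed point on the nut's axis: top of its flange (52 mm across) before tightening, 51 mm above the fixture's underside, axes as the fixture's. A seated wrench rests here with its origin within 1 mm (later up to 5 mm lower, as the nut goes down), handle about own -x between the posts. The nut tightens clockwise seen from above; running free it takes a steady 0.45 N m.
- nut_top (a point): Top of the hexagon, 21 mm above nut_seat: 26 mm across flats. On it a round pilot, 26 mm thick, 14 mm high, tapered, centres the wrench; the stud ends 3 mm higher. The hexagon's angle is not measured. Socket play is about 6 degrees either way: at a wrong angle the wrench stands about 21 mm too high, until it is turned clockwise (under 75 degrees) under light pressure or its own weight; it drops.
- swing_middle (a point): Fixed point: where the middle of the wrench's grip (ratchet_grip) is when the wrench is seated with its handle midway between the posts. 105 mm from the nut's axis, axes as the fixture's. Here 1 N across the handle gives 0.105 N m.
- strap (a joint): How far strap and nut have gone down, m (reading too rough to tighten by). 0 while the nut runs free, for its first 85 to 145 degrees; then it stiffens by 2.2 N m per radian as the strap goes down: at 0.0010 it takes 0.8 N m in all (tight), at 0.0025 1.2, at 0.0045 1.75 N m (too tight). Let go when turned past 0.0018, it springs back to about that.
- spanner: Flat combination spanner, 155 x 29 x 10 mm, loose bystander on the bench; origin under its middle.
- hex_key: Bent hex key, 36 x 95 x 8 mm, loose bystander; origin under its middle.
Things that resemble listed ones, but are neither listed nor needed, are in the scene too. There is more than one size of the fixture; the job needs the larger.

How it is judged:
By the outcome, as a careful person would: the job done as asked, in the order asked, and still so for the second after the job is handed in, with the robot touching nothing.
It also fails if it takes over 72 s, if anything falls off the work surface, if the arm or the gripper's body presses on something with over 40 N, if the wrist force passes 120 N, or if a joint passes its speed limit or range.

## Working session

There is one attempt and no reset: what is moved stays moved. The work goes in short steps, Python scripts to look and compute and a tool call to move; the robot and the scene stay as the last step left them, time stands still between calls to the robot, and variables do not carry over. Pictures are saved under pics/ and viewed, and the job is handed in when it is done.

Besides the shell and the picture viewer there is one more tool, called after ">>>" as a command line: name --argument value ..., lists and objects as JSON in quotes. carry_out: Moves the arm, as the interface text tells. Its arguments: {"type":"object","properties":{"rows":{"type":"array"},"force":{"type":"number"}},"required":["rows"]}

```bash
mkdir -p pics; cat > h.py <<'E'
import numpy as np,cv2
from plant import sensors,optics
from scipy.spatial.transform import Rotation as R
def cam(n):
    s=optics.snapshot(n);K=np.array(s["intrinsics"],float);Rm=cv2.Rodrigues(np.array(s["rvec"],float))[0];t=np.array(s["tvec"],float).ravel()
    return s["pixels"].copy(),K,Rm,t
def ray(c,u,v):
    _,K,Rm,t=c
    d=Rm.T@np.linalg.inv(K)@np.array([u,v,1.]);return -Rm.T@t,d/np.linalg.norm(d)
def onz(c,u,v,z):
    o,d=ray(c,u,v);return o+d*(z-o[2])/d[2]
def tri(c1,p1,c2,p2):
    o1,d1=ray(c1,*p1);o2,d2=ray(c2,*p2)
    A=np.stack([d1,-d2],1);s=np.linalg.lstsq(A,o2-o1,rcond=None)[0]
    a=o1+d1*s[0];b=o2+d2*s[1];return (a+b)/2,np.linalg.norm(a-b)
def proj(c,P):
    _,K,Rm,t=c
    p=K@(Rm@np.array(P,float)+t);return p[:2]/p[2]
def st():
    s=sensors.get_state();r=R.from_quat(s["eef_rot"])
    print("t",round(s["clock"],2),"p",np.round(s["tool_pos"],4),"x",np.round(r.as_matrix()[:,0],3),"y",np.round(r.as_matrix()[:,1],3),"z",np.round(r.as_matrix()[:,2],3),"F",np.round(s["contact_force"],1),"M",np.round(s["moment"],2),"op",round(s["opening"],3),"q",np.round(s["q"],2))
    return s
E
python3 - <<'E'
from h import *
st()
for n in("top","side"):
    c=cam(n);cv2.imwrite(f"pics/{n}0.png",c[0]);print(n,-c[2].T@c[3],c[2][2],c[1][0,0])
E
```

```text
t 0.0 p [ 0.1367 -0.6092  0.2379] x [ 0.976  0.219 -0.   ] y [ 0.219 -0.976 -0.002] z [-0.001  0.002 -1.   ] F [-0.9  1.4  0.3] M [ 0.02  0.02 -0.02] op 0.998 q [ 1.38  0.69 -0.19  1.57  0.16  0.9  -0.22]
top [0.37782233 0.02483039 1.00776629] [ 0.2083608  -0.01694364 -0.97790526] 378.9287129625109
side [0.15544956 0.58838403 0.6021699 ] [ 0.47360864 -0.66032865 -0.58280437] 382.4746690790207
```

View pics/top0.png

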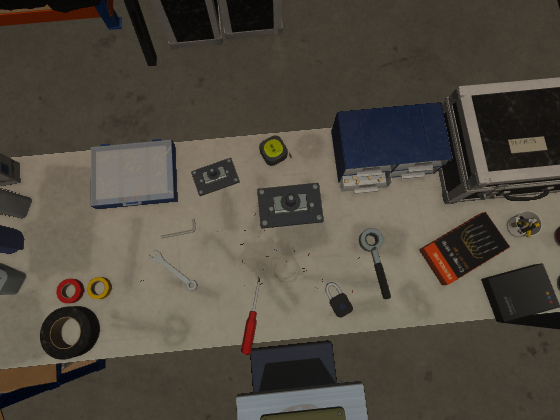

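View pics/side0.png

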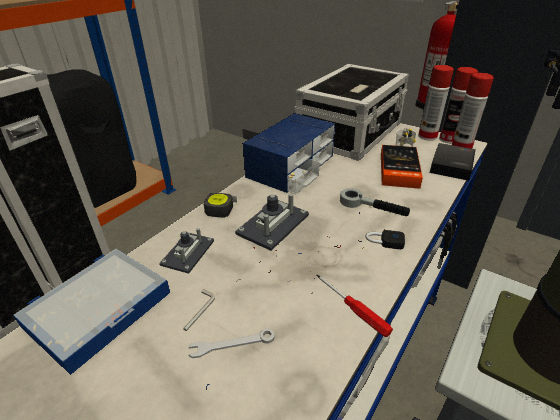

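```bash
python3 - <<'E'
from h import *
a=cv2.imread("pics/top0.png");b=cv2.imread("pics/side0.png")
r=lambda im,x,y,w,h,s:cv2.resize(im[y:y+h,x:x+w],None,fx=s,fy=s,interpolation=cv2.INTER_CUBIC)
cv2.imwrite("pics/c1.png",r(a,250,175,150,130,5)[:600])
cv2.imwrite("pics/c2.png",r(b,230,180,190,75,4.2))
E
```

```text
(no output)
```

View pics/c1.png

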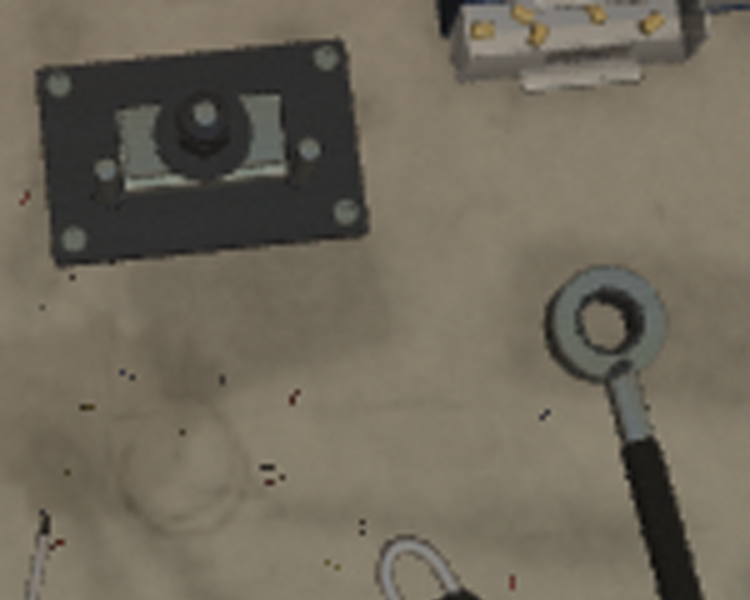

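View pics/c2.png

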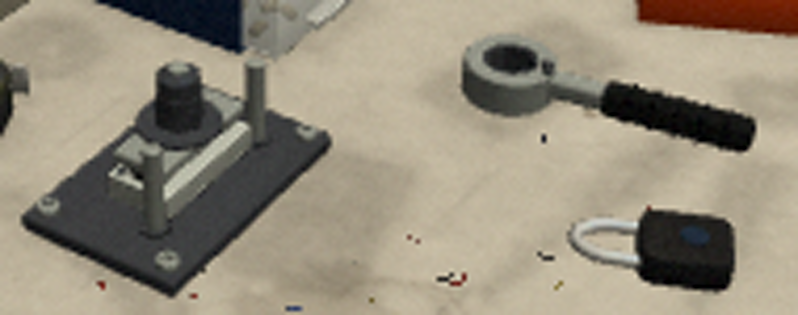

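```bash
python3 - <<'E'
from h import *
T=cam("top");S=cam("side")
for n,a,b in[("stud",(291,197.6),(272.9,196.0)),("postL",(271.2,208.8),(266.2,215.2)),("postR",(311.8,204.8),(291,194.8))]:
    print(n,*tri(T,a,S,b))
# bolts on base z~.014
for n,x,y in[("A",58,85),("B",327,58),("C",346,212),("D",73,240)]:
    print(n,onz(T,250+x/5,175+y/5,.014))
# base outline
g=cv2.cvtColor(T[0],cv2.COLOR_BGR2GRAY)
roi=np.zeros_like(g);roi[178:232,252:328]=1
m=((g<75)&(roi>0)).astype(np.uint8)
m=cv2.morphologyEx(m,cv2.MORPH_CLOSE,np.ones((5,5)))
cs,_=cv2.findContours(m,0,2);c=max(cs,key=cv2.contourArea)
bx=cv2.boxPoints(cv2.minAreaRect(c));print(bx.round(1));P=np.array([onz(T,*p,.012) for p in bx]);print(P.round(4),P.mean(0),np.linalg.norm(np.diff(P,axis=0),axis=1))
# ratchet grip black
for nm,C,(x0,x1,y0,y1) in[("top",T,(355,400,255,305)),("side",S,(365,415,195,220))]:
    g=cv2.cvtColor(C[0],cv2.COLOR_BGR2GRAY);roi=np.zeros_like(g);roi[y0:y1,x0:x1]=1
    m=((g<60)&(roi>0)).astype(np.uint8);cs,_=cv2.findContours(m,0,2);c=max(cs,key=cv2.contourArea)
    r=cv2.minAreaRect(c);print(nm,r);bx=cv2.boxPoints(r);print(bx.round(1).tolist())
    if nm=="top":
        P=np.array([onz(C,*p,.02) for p in bx]);print(P.round(4))
E
```

```text
stud [ 0.61673688 -0.02733768  0.08532721] 0.0008201600277336872
postL [0.59768679 0.02528811 0.06771152] 0.0005478238289151771
postR [ 0.59774232 -0.07892321  0.06712377] 0.00027056718490166916
A [0.65927107 0.04667098 0.014     ]
B [ 0.6597307  -0.10060751  0.014     ]
C [ 0.57356752 -0.10047087  0.014     ]
D [0.57300053 0.04642935 0.014     ]
[[250.7 189.1]
 [318.3 180.4]
 [323.7 222.3]
 [256.1 231. ]]
[[ 0.6711  0.0757  0.012 ]
 [ 0.6772 -0.1108  0.012 ]
 [ 0.5595 -0.111   0.012 ]
 [ 0.554   0.0711  0.012 ]] [ 0.6154276  -0.01876357  0.012     ] [0.18660563 0.11771615 0.18220253]
top ((381.6645202636719, 279.32513427734375), (39.34466552734375, 8.245582580566406), 75.25643920898438)
[[372.70001220703125, 261.29998779296875], [380.6000061035156, 259.29998779296875], [390.70001220703125, 297.29998779296875], [382.70001220703125, 299.3999938964844]]
[[ 0.4428 -0.2236  0.02  ]
 [ 0.4461 -0.245   0.02  ]
 [ 0.3479 -0.2553  0.02  ]
 [ 0.3448 -0.2343  0.02  ]]
side ((390.88677978515625, 207.396240234375), (36.812625885009766, 8.791075706481934), 15.94539737701416)
[[372.0, 206.60000610351562], [374.3999938964844, 198.10000610351562], [409.79998779296875, 208.1999969482422], [407.3999938964844, 216.6999969482422]]
```

```bash
python3 - <<'E'
from h import *
a=cv2.imread("pics/top0.png");b=cv2.imread("pics/side0.png")
u=lambda im,x,y,w,h,s:cv2.resize(im[y:y+h,x:x+w],None,fx=s,fy=s,interpolation=cv2.INTER_CUBIC)
p=u(a,350,222,50,84,7);q=u(b,334,180,80,44,7)
o=np.zeros((600,920,3),np.uint8);o[:p.shape[0],:p.shape[1]]=p;o[:q.shape[0],360:]=q
cv2.imwrite("pics/c3.png",cv2.resize(o,(800,522)))
T=cam("top");S=cam("side")
h,e=tri(T,(372.2,238.6),S,(353.3,193.3));print(h,e)
hg,e=tri(T,(381.66,279.3),S,(390.9,207.4));print("grip",hg,e)
# grip-mid along axis from end points
print(tri(T,(376.6,260.3),S,(373.2,202.3)),tri(T,(386.7,298.3),S,(408.6,212.4)))
d=hg-h;print(np.hypot(*d[:2]),np.degrees(np.arctan2(-d[1],-d[0])))
E
```

```text
[ 0.49882473 -0.23107354  0.02484331] 0.005331637017731136
grip [ 0.39343271 -0.24203652  0.01308657] 0.003467738501464918
(array([ 0.44217462, -0.23679289,  0.01369831]), np.float64(0.00576619886970471)) (array([ 0.34605095, -0.2468464 ,  0.01315166]), np.float64(0.0004249359616450015))
0.10596067995398485 5.9386050507159265
```

View pics/c3.png

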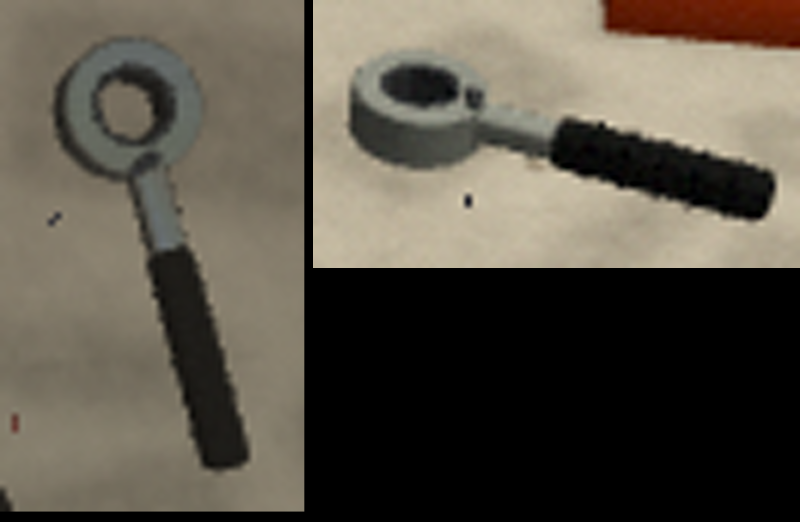

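```bash
python3 - <<'E'
from h import *
T=cam("top");S=cam("side")
h,e=tri(T,(371.6,239.4),S,(351.1,194));print(h,e)
hg,e=tri(T,(381.66,279.3),S,(390.4,207.4));print("grip",hg,e)
for z in(.02,.024):print(onz(T,376.65,260.3,z),onz(T,386.7,298.3,z), onz(T,371.6,239.4,.026))
d=hg-h;print(np.hypot(*d[:2]),np.degrees(np.arctan2(-d[1],-d[0])))
s=st()
r=R.from_quat(s["eef_rot"]).as_matrix()
y=np.radians(5.9);hx=np.array([np.cos(y),np.sin(y),0])
h0=np.array([.4985,-.2310,0])
g=h0-hx*.092;g[2]=.12
print(g,"dp cm",r.T@(g-s["tool_pos"])*100)
E
```

```text
[ 0.50022016 -0.22845353  0.02296703] 0.0013281488134334772
grip [ 0.39402984 -0.241889    0.01285771] 0.0022131663645773804
[ 0.44444009 -0.23426511  0.02      ] [ 0.34647075 -0.24490733  0.02      ] [ 0.49922941 -0.2279218   0.026     ]
[ 0.44417032 -0.23321589  0.024     ] [ 0.34659771 -0.24381501  0.024     ] [ 0.49922941 -0.2279218   0.026     ]
0.10703689241609324 7.210892382512086
t 0.4 p [ 0.1369 -0.6098  0.2386] x [ 0.976  0.219 -0.   ] y [ 0.219 -0.976 -0.   ] z [-0.  0. -1.] F [0.4 0.5 0.6] M [0.02 0.02 0.02] op 0.996 q [ 1.38  0.69 -0.19  1.57  0.16  0.9  -0.22]
[ 0.40698734 -0.24045691  0.12      ] dp cm [ 34.44534096 -30.11414506  11.86812313]
```

>>> carry_out --rows '[{"claw": 0.6,"dp": [3.5,-3.0,0.5],"delta_rot": [0,0,0.02]},{"claw": 0.6,"dp": [7,-6,1],"delta_rot": [0,0,0.05]},{"claw": 0.6,"dp": [10.5,-9,2],"delta_rot": [0,0,0.08]},{"claw": 0.6,"dp": [14,-12,3],"delta_rot": [0,0,0.11]},{"claw": 0.6,"dp": [17.5,-15,4],"delta_rot": [0,0,0.113]}]'

```text
clock: 0.9
tool_pos: [0.2758, -0.4238, 0.1986]
eef_rot: [0.999, 0.053, 0.0, 0.0]
contact_force: [0.0, -1.6, -0.7]
opening: 0.607
```

```bash
cat >> h.py <<'E'
def goal(g,yawdeg):
    s=st();r=R.from_quat(s["eef_rot"]).as_matrix()
    y=np.radians(yawdeg);G=np.array([[np.cos(y),np.sin(y),0],[np.sin(y),-np.cos(y),0],[0,0,-1]])
    print("dp",np.round(r.T@(np.array(g)-s["tool_pos"])*100,2),"rot",np.round(R.from_matrix(r.T@G).as_rotvec(),3))
E
python3 -c "
from h import *
goal([.410,-.2382,.10],6.2)"
```

```text
t 0.9 p [ 0.2758 -0.4238  0.1986] x [0.994 0.106 0.001] y [ 0.106 -0.994  0.001] z [ 0.001 -0.001 -1.   ] F [ 0.  -1.6 -0.7] M [ 0.01 -0.06 -0.03] op 0.607 q [ 0.98  0.59 -0.13  1.97  0.13  0.59 -0.69]
dp [ 15.32 -17.03   9.86] rot [ 0.001 -0.001 -0.002]
```

>>> carry_out --rows '[{"claw": 0.6,"dp": [3.2,-3.5,1.5],"delta_rot": [0,0,0]},{"claw": 0.6,"dp": [6.4,-7,3],"delta_rot": [0,0,0]},{"claw": 0.6,"dp": [9.6,-10.5,4.5],"delta_rot": [0,0,0]},{"claw": 0.6,"dp": [12.8,-14,6],"delta_rot": [0,0,0]},{"claw": 0.6,"dp": [15.3,-17,8],"delta_rot": [0,0,0]}]'

```text
clock: 1.4
tool_pos: [0.4124, -0.2365, 0.1186]
eef_rot: [0.999, 0.054, 0.002, 0.001]
contact_force: [0.5, -0.6, 0.5]
opening: 0.603
```

```bash
python3 -c "
from h import *
goal([.410,-.2382,.003],6.2)
a=cam('top')[0];b=cam('side')[0]
u=lambda im,x,y,w,h,s:cv2.resize(im[y:y+h,x:x+w],None,fx=s,fy=s,interpolation=cv2.INTER_CUBIC)
cv2.imwrite('pics/d1.png',np.hstack([u(a,330,215,100,100,4),u(b,330,150,100,100,4)]))"
```

```text
t 1.4 p [ 0.4124 -0.2365  0.1186] x [0.994 0.108 0.003] y [ 0.108 -0.994  0.001] z [ 0.004 -0.001 -1.   ] F [ 0.5 -0.6  0.5] M [-0.   -0.02 -0.04] op 0.603 q [ 0.44  0.71 -0.03  2.12  0.07  0.31 -1.11]
dp [-0.3   0.13 11.56] rot [ 0.001 -0.003  0.   ]
```

View pics/d1.png

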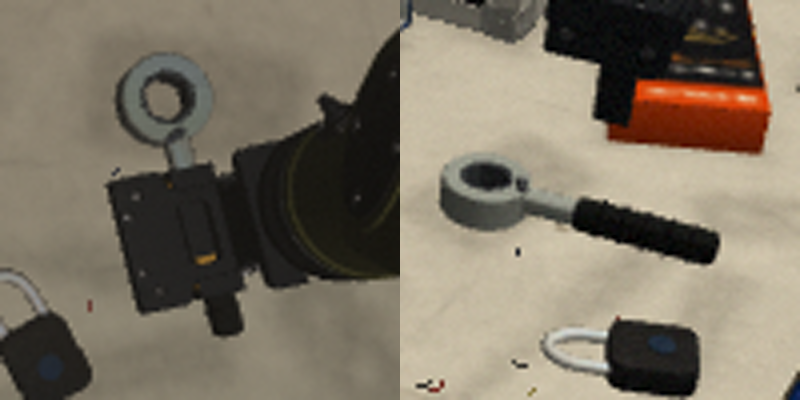

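>>> carry_out --rows '[{"claw": 0.6,"dp": [0,0,0],"delta_rot": [0,0,-0.149]},{"claw": 0.6,"dp": [0,0,0],"delta_rot": [0,0,-0.298]},{"claw": 0.6,"dp": [0,0,0],"delta_rot": [0,0,-0.447]},{"claw": 0.6,"dp": [0,0,0],"delta_rot": [0,0,-0.596]},{"claw": 0.6,"dp": [0,0,0],"delta_rot": [0,0,-0.745]}]'

```text
clock: 2.0
tool_pos: [0.4134, -0.2327, 0.1172]
eef_rot: [0.909, 0.418, 0.001, -0.001]
contact_force: [0.7, -0.1, 0.2]
opening: 0.6
```

>>> carry_out --rows '[{"claw": 0.6,"dp": [0,0,0],"delta_rot": [0,0,-0.149]},{"claw": 0.6,"dp": [0,0,0],"delta_rot": [0,0,-0.298]},{"claw": 0.6,"dp": [0,0,0],"delta_rot": [0,0,-0.447]},{"claw": 0.6,"dp": [0,0,0],"delta_rot": [0,0,-0.596]},{"claw": 0.6,"dp": [0,0,0],"delta_rot": [0,0,-0.745]}]'

```text
clock: 2.5
tool_pos: [0.4133, -0.2337, 0.1175]
eef_rot: [0.693, 0.721, 0.001, -0.0]
contact_force: [0.1, -0.9, -0.0]
opening: 0.598
```

>>> carry_out --rows '[{"claw": 0.6,"dp": [0,0,0],"delta_rot": [0,0,-0.149]},{"claw": 0.6,"dp": [0,0,0],"delta_rot": [0,0,-0.298]},{"claw": 0.6,"dp": [0,0,0],"delta_rot": [0,0,-0.447]},{"claw": 0.6,"dp": [0,0,0],"delta_rot": [0,0,-0.596]},{"claw": 0.6,"dp": [0,0,0],"delta_rot": [0,0,-0.745]}]'

```text
clock: 3.0
tool_pos: [0.413, -0.2349, 0.1177]
eef_rot: [0.38, 0.925, 0.001, 0.001]
contact_force: [-0.0, -0.0, -0.6]
opening: 0.601
```

>>> carry_out --rows '[{"claw": 0.6,"dp": [0,0,0],"delta_rot": [0,0,-0.149]},{"claw": 0.6,"dp": [0,0,0],"delta_rot": [0,0,-0.298]},{"claw": 0.6,"dp": [0,0,0],"delta_rot": [0,0,-0.447]},{"claw": 0.6,"dp": [0,0,0],"delta_rot": [0,0,-0.596]},{"claw": 0.6,"dp": [0,0,0],"delta_rot": [0,0,-0.745]}]'

```text
clock: 3.5
tool_pos: [0.4127, -0.2362, 0.1179]
eef_rot: [0.015, 1.0, -0.0, 0.001]
contact_force: [-0.3, 0.2, 1.2]
opening: 0.6
```

```bash
python3 -c "
from h import *
goal([.410,-.2382,.05],186.2)"
```

```text
t 3.5 p [ 0.4127 -0.2362  0.1179] x [-1.     0.031 -0.002] y [ 0.031  1.    -0.   ] z [ 0.002 -0.001 -1.   ] F [-0.3  0.2  1.2] M [ 0.13 -0.15 -0.01] op 0.6 q [ 0.89  0.82 -0.79  2.1   1.01  0.66  0.94]
dp [ 0.27 -0.2   6.79] rot [-0.001  0.002 -0.139]
```

>>> carry_out --rows '[{"claw": 0.6,"dp": [0.3,-0.2,1.5],"delta_rot": [0,0,-0.1]},{"claw": 0.6,"dp": [0.3,-0.2,3],"delta_rot": [0,0,-0.139]},{"claw": 0.6,"dp": [0.3,-0.2,4.5],"delta_rot": [0,0,-0.139]},{"claw": 0.6,"dp": [0.3,-0.2,6],"delta_rot": [0,0,-0.139]},{"claw": 0.6,"dp": [0.3,-0.2,6.8],"delta_rot": [0,0,-0.139]}]'

```text
clock: 4.0
tool_pos: [0.4092, -0.2392, 0.0491]
eef_rot: [-0.053, 0.999, -0.001, 0.0]
contact_force: [0.9, -0.2, 0.2]
opening: 0.6
```

```bash
python3 -c "
from h import *
goal([.410,-.2382,.003],186.2)
a=cam('top')[0];b=cam('side')[0]
u=lambda im,x,y,w,h,s:cv2.resize(im[y:y+h,x:x+w],None,fx=s,fy=s,interpolation=cv2.INTER_CUBIC)
cv2.imwrite('pics/d2.png',np.hstack([u(a,330,215,100,100,4),u(b,330,150,100,100,4)]))"
```

```text
t 4.0 p [ 0.4092 -0.2392  0.0491] x [-0.994 -0.107 -0.001] y [-0.107  0.994 -0.001] z [ 0.001 -0.001 -1.   ] F [ 0.9 -0.2  0.2] M [ 0.06 -0.2  -0.03] op 0.6 q [ 0.84  0.94 -0.69  2.13  1.26  0.57  0.87]
dp [-0.09  0.09  4.61] rot [-0.001  0.001 -0.001]
```

View pics/d2.png

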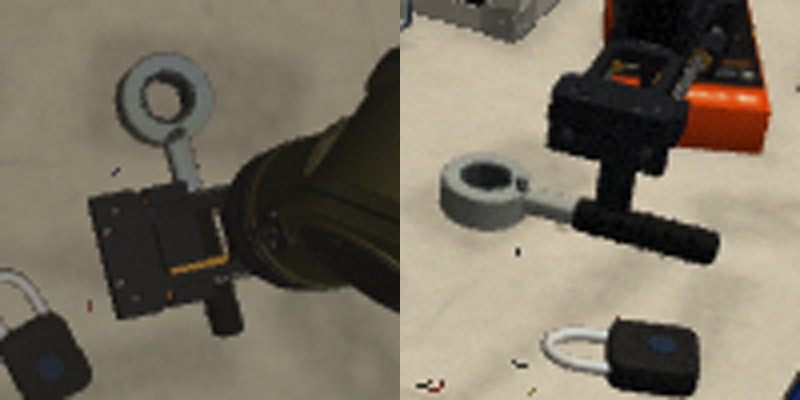

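>>> carry_out --rows '[{"claw": 0.6,"dp": [-0.1,0.1,1.2],"delta_rot": [0,0,0]},{"claw": 0.6,"dp": [-0.1,0.1,2.4],"delta_rot": [0,0,0]},{"claw": 0.6,"dp": [-0.1,0.1,3.6],"delta_rot": [0,0,0]},{"claw": 0.6,"dp": [-0.1,0.1,4.4],"delta_rot": [0,0,0]},{"claw": 0.6,"dp": [-0.1,0.1,4.6],"delta_rot": [0,0,0]}]'

```text
clock: 4.6
tool_pos: [0.4101, -0.238, 0.0033]
eef_rot: [-0.053, 0.999, -0.001, 0.0]
contact_force: [0.2, 0.2, -0.2]
opening: 0.597
```

>>> carry_out --rows '[{"claw": 0.1,"dp": [0,0,0],"delta_rot": [0,0,0]},{"claw": 0.1,"dp": [0,0,0],"delta_rot": [0,0,0]},{"claw": 0.1,"dp": [0,0,0],"delta_rot": [0,0,0]},{"claw": 0.1,"dp": [0,0,0],"delta_rot": [0,0,0]},{"claw": 0.1,"dp": [0,0,0],"delta_rot": [0,0,0]}]' --force 60

```text
clock: 5.1
tool_pos: [0.4102, -0.238, 0.0035]
eef_rot: [-0.054, 0.999, -0.001, 0.0]
contact_force: [0.5, -0.2, 0.9]
opening: 0.199
```

```bash
python3 -c "
from h import *
st()"
```

```text
t 5.1 p [ 0.4102 -0.238   0.0035] x [-0.994 -0.107 -0.001] y [-0.107  0.994 -0.001] z [ 0.001 -0.001 -1.   ] F [ 0.5 -0.2  0.9] M [ 0.05 -0.14  0.03] op 0.199 q [ 0.81  1.02 -0.63  2.13  1.43  0.53  0.71]
```

>>> carry_out --rows '[{"claw": 0.1,"dp": [0,0,-1],"delta_rot": [0,0,0]},{"claw": 0.1,"dp": [0,0,-3],"delta_rot": [0,0,0]},{"claw": 0.1,"dp": [0,0,-6],"delta_rot": [0,0,0]},{"claw": 0.1,"dp": [0,0,-9],"delta_rot": [0,0,0]},{"claw": 0.1,"dp": [0,0,-13],"delta_rot": [0,0,0]}]'

```text
clock: 5.6
tool_pos: [0.4084, -0.2376, 0.1337]
eef_rot: [-0.054, 0.999, -0.0, -0.002]
contact_force: [0.8, -0.6, -2.4]
opening: 0.196
```

```bash
python3 -c "
from h import *
y=np.radians(45);g=np.array([.6165,-.027,.135])-.09*np.array([np.cos(y),np.sin(y),0])
print(g);goal(g,225)
a=cam('top')[0];b=cam('side')[0]
u=lambda im,x,y,w,h,s:cv2.resize(im[y:y+h,x:x+w],None,fx=s,fy=s,interpolation=cv2.INTER_CUBIC)
cv2.imwrite('pics/d3.png',np.hstack([u(a,330,215,100,100,4),u(b,330,120,100,100,4)]))"
```

```text
[ 0.55286039 -0.09063961  0.135     ]
t 5.6 p [ 0.4084 -0.2376  0.1337] x [-0.994 -0.107  0.003] y [-0.107  0.994  0.   ] z [-0.003 -0.    -1.   ] F [ 0.8 -0.6 -2.4] M [-0.12  0.04  0.01] op 0.196 q [ 0.92  0.8  -0.82  2.09  0.96  0.69  1.12]
dp [-15.93  13.06  -0.18] rot [ 0.001 -0.003 -0.678]
```

View pics/d3.png

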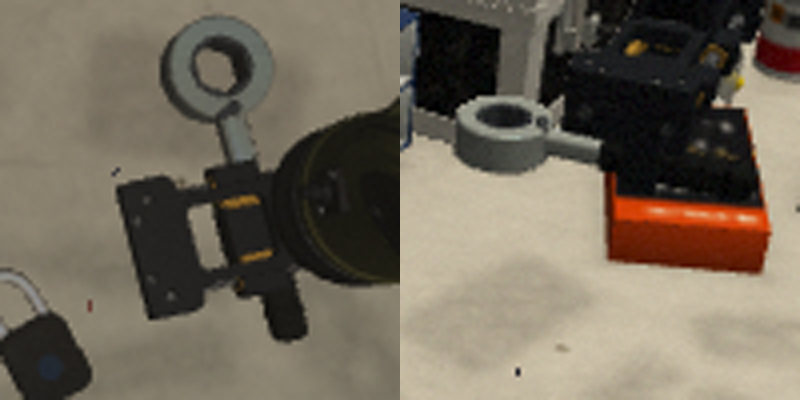

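>>> carry_out --rows '[{"claw": 0.1,"dp": [-2.7,2.2,-0.2],"delta_rot": [0,0,-0.1]},{"claw": 0.1,"dp": [-5.4,4.4,-0.2],"delta_rot": [0,0,-0.22]},{"claw": 0.1,"dp": [-8.1,6.6,-0.2],"delta_rot": [0,0,-0.34]},{"claw": 0.1,"dp": [-10.8,8.8,-0.2],"delta_rot": [0,0,-0.46]},{"claw": 0.1,"dp": [-13.5,11,-0.2],"delta_rot": [0,0,-0.58]}]'

```text
clock: 6.2
tool_pos: [0.5343, -0.1139, 0.1379]
eef_rot: [-0.339, 0.941, -0.003, 0.001]
contact_force: [0.1, -0.5, -2.0]
opening: 0.199
```

```bash
python3 -c "
from h import *
y=np.radians(45);g=np.array([.6165,-.027,.135])-.09*np.array([np.cos(y),np.sin(y),0])
goal(g,225)"
```

```text
t 6.2 p [ 0.5343 -0.1139  0.1379] x [-0.77  -0.638 -0.   ] y [-0.638  0.77  -0.006] z [ 0.004 -0.005 -1.   ] F [ 0.1 -0.5 -2. ] M [-0.05  0.04 -0.01] op 0.199 q [ 0.65  0.91 -0.96  1.88  0.97  0.9   1.47]
dp [-2.91  0.61  0.29] rot [-0.006 -0.    -0.094]
```

>>> carry_out --rows '[{"claw": 0.1,"dp": [-1,0.2,0],"delta_rot": [0,0,-0.03]},{"claw": 0.1,"dp": [-2,0.4,0],"delta_rot": [-0.006,0,-0.06]},{"claw": 0.1,"dp": [-2.9,0.6,0],"delta_rot": [-0.006,0,-0.09]},{"claw": 0.1,"dp": [-2.9,0.6,0],"delta_rot": [-0.006,0,-0.094]},{"claw": 0.1,"dp": [-2.9,0.6,0],"delta_rot": [-0.006,0,-0.094]}]'

```text
clock: 6.7
tool_pos: [0.5521, -0.0918, 0.1375]
eef_rot: [-0.382, 0.924, -0.0, -0.001]
contact_force: [-0.1, -0.1, -3.1]
opening: 0.196
```

```bash
python3 -c "
from h import *
y=np.radians(45);g=np.array([.6165,-.027,.135])-.09*np.array([np.cos(y),np.sin(y),0])
goal(g,225)
T=cam('top');S=cam('side')
for z in (.134,.160):print(proj(T,[.6165,-.027,z]),proj(S,[.6165,-.027,z]))
a=T[0];b=S[0]
u=lambda im,x,y,w,h,s:cv2.resize(im[y:y+h,x:x+w],None,fx=s,fy=s,interpolation=cv2.INTER_CUBIC)
cv2.imwrite('pics/d4.png',np.hstack([u(a,250,160,80,100,5),u(b,230,110,80,100,5)]))"
```

```text
t 6.7 p [ 0.5521 -0.0918  0.1375] x [-0.708 -0.706  0.002] y [-0.706  0.708 -0.   ] z [-0.001 -0.001 -1.   ] F [-0.1 -0.1 -3.1] M [-0.09  0.08 -0.02] op 0.196 q [ 0.61  0.93 -0.98  1.83  0.96  0.94  1.54]
dp [-0.13  0.03  0.25] rot [-0.    -0.002 -0.001]
[291.54630496 192.64868702] [272.22126101 178.84598174]
[291.88098844 189.64598675] [271.93509457 169.19709565]
```

View pics/d4.png

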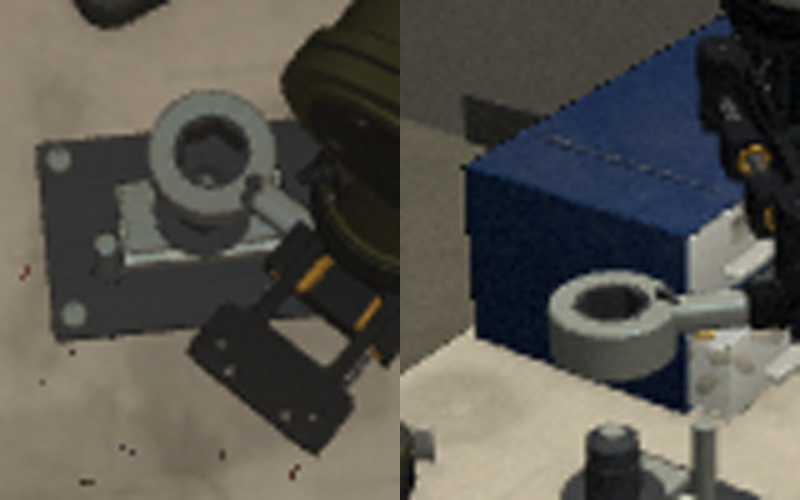

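```bash
python3 -c "
from h import *
T=cam('top');S=cam('side')
for C,(x0,x1,y0,y1),nm in((T,(270,325,170,215),'t'),(S,(255,292,158,190),'s')):
    im=C[0];hsv=cv2.cvtColor(im,cv2.COLOR_BGR2HSV);g=cv2.cvtColor(im,cv2.COLOR_BGR2GRAY)
    print(nm,g[y0:y1:4,x0:x1:3])
print(tri(T,(292.4,190.4),S,(272.6,171)))
print(tri(T,(291.9,190.4),S,(272.6,171)))
"
```

```text
t [[133 131 134 131 133 134 136 135 134 137 135 136 136  73  32  34  34  26
   44]
 [133 133 133 135 135 133 134 130 127 131 132 133  95  31  29  35  44  46
   46]
 [134 134 136 138 136 137 103  90  96 133 133 130 121  26  30  28  41  27
   32]
 [130 133 135 136 104 113 113 110 109 110 111 123 118  29  21  21  21  22
   28]
 [135 137 135  75 111  95  31  30  28  42 111 107  47  48  27  21  21  20
   19]
 [ 51  51  51  63 112  49  50  50  49  43  89 109  47  48  48  27  23  20
   20]
 [ 50  50  50  52 110 105  46  43  47  49  78 107  49  41  28  37  32  21
   18]
 [ 51  87 106 109  59 111 109 106 106 108  56 108  81  49  24  36  23  26
   26]
 [ 52  44 110 107  50  51  67  91  80  56  39 105 114 109  36  28  26  26
   27]
 [ 47  56 109 108  46  51  51  39  49  51 114 111  53  30  32  20  26  27
   28]
 [107  51  82  93 111 139  50  50  88 117  88  64  31  32  30  19  22  30
   49]
 [ 52  51  52  53  53  52  51  52  50  51  49  28  25  30 101  33  31  20
   22]]
s [[ 18  14  16  17  21  19  23  21  21  21  28 158 156]
 [ 20  15  20  20  20  23  21  17  17  21  22 150 147]
 [ 16  15  19 146 149 134 110 151 148  78  19 141 138]
 [ 16  19 148 111  35  30  32  19  61 147  81 153 156]
 [ 21  13  98 147 146 122 124 145 149 124  77  74  78]
 [ 16  13  50  57  62  72  81  85  84  82  44 118 154]
 [160 119  48  53  61  69  78  80  84  85  17 125 130]
 [175 173 168 168 155  61  30  16  19  19  19 122 110]]
(array([ 0.6159253 , -0.02839061,  0.15475145]), np.float64(0.00025142824717448075))
(array([ 0.61554269, -0.02734144,  0.15546546]), np.float64(0.0009127242752416118))
```

>>> carry_out --rows '[{"claw": 0.1,"dp": [-0.13,0.03,0.5],"delta_rot": [0,0,0]},{"claw": 0.1,"dp": [-0.13,0.03,1.5],"delta_rot": [0,0,0]},{"claw": 0.1,"dp": [-0.13,0.03,2.5],"delta_rot": [0,0,0]},{"claw": 0.1,"dp": [-0.13,0.03,3.5],"delta_rot": [0,0,0]},{"claw": 0.1,"dp": [-0.13,0.03,4.0],"delta_rot": [0,0,0]}]'

```text
clock: 7.4
tool_pos: [0.5523, -0.0908, 0.0962]
eef_rot: [-0.382, 0.924, -0.0, -0.001]
contact_force: [0.2, -0.1, -2.6]
opening: 0.194
```

```bash
python3 -c "
from h import *
y=np.radians(45);g=np.array([.6165,-.027,.0755])-.09*np.array([np.cos(y),np.sin(y),0])
goal(g,225)
T=cam('top');S=cam('side')
a=T[0];b=S[0]
u=lambda im,x,y,w,h,s:cv2.resize(im[y:y+h,x:x+w],None,fx=s,fy=s,interpolation=cv2.INTER_CUBIC)
cv2.imwrite('pics/d5.png',np.hstack([u(a,250,160,80,100,5),u(b,230,140,80,100,5)]))"
```

```text
t 7.4 p [ 0.5523 -0.0908  0.0962] x [-0.708 -0.707  0.003] y [-0.707  0.708  0.001] z [-0.002 -0.001 -1.   ] F [ 0.2 -0.1 -2.6] M [-0.07  0.07 -0.01] op 0.194 q [ 0.59  0.98 -0.93  1.85  1.04  0.89  1.48]
dp [-0.06 -0.04  2.07] rot [ 0.001 -0.003 -0.001]
```

View pics/d5.png

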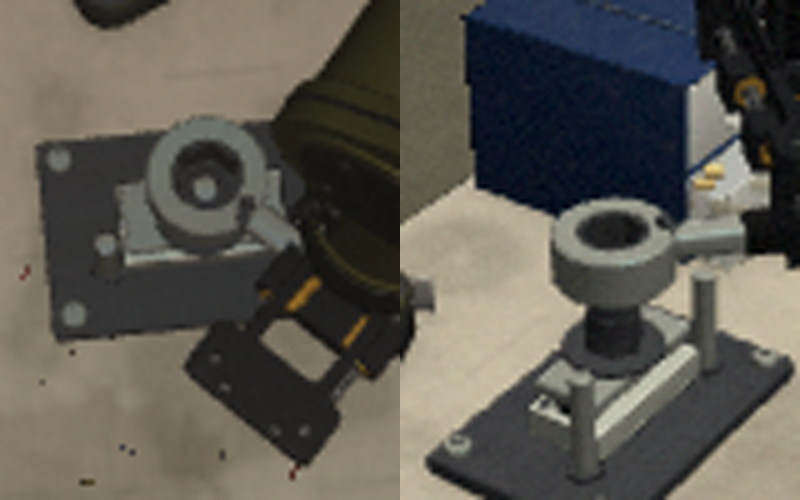

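>>> carry_out --rows '[{"claw": 0.1,"dp": [-0.06,-0.04,0.4],"delta_rot": [0,0,0]},{"claw": 0.1,"dp": [-0.06,-0.04,0.8],"delta_rot": [0,0,0]},{"claw": 0.1,"dp": [-0.06,-0.04,1.2],"delta_rot": [0,0,0]},{"claw": 0.1,"dp": [-0.06,-0.04,1.5],"delta_rot": [0,0,0]},{"claw": 0.1,"dp": [-0.06,-0.04,1.8],"delta_rot": [0,0,0]}]'

```text
clock: 8.0
tool_pos: [0.5531, -0.0905, 0.0785]
eef_rot: [-0.382, 0.924, -0.0, -0.001]
contact_force: [0.6, -0.8, -3.2]
opening: 0.193
```

```bash
python3 -c "
from h import *
y=np.radians(45);g=np.array([.6165,-.027,.0755])-.09*np.array([np.cos(y),np.sin(y),0])
goal(g,225)"
```

```text
t 8.0 p [ 0.5531 -0.0905  0.0785] x [-0.708 -0.707  0.002] y [-0.707  0.708  0.001] z [-0.002 -0.001 -1.   ] F [ 0.6 -0.8 -3.2] M [-0.05  0.1  -0.  ] op 0.193 q [ 0.58  1.01 -0.91  1.86  1.07  0.87  1.46]
dp [0.02 0.01 0.3 ] rot [ 0.001 -0.002 -0.001]
```

>>> carry_out --rows '[{"claw": 0.1,"dp": [0,0,0.2],"delta_rot": [0,0,0]},{"claw": 0.1,"dp": [0,0,0.35],"delta_rot": [0,0,0]},{"claw": 0.1,"dp": [0,0,0.5],"delta_rot": [0,0,0]},{"claw": 0.1,"dp": [0,0,0.5],"delta_rot": [0,0,0]},{"claw": 0.1,"dp": [0,0,0.5],"delta_rot": [0,0,0]}]'

```text
clock: 8.5
tool_pos: [0.5534, -0.0904, 0.0736]
eef_rot: [-0.382, 0.924, -0.0, -0.001]
contact_force: [1.0, 0.3, -2.2]
opening: 0.199
```

```bash
python3 -c "
from h import *
y=np.radians(45);g=np.array([.6165,-.027,.0755])-.09*np.array([np.cos(y),np.sin(y),0])
goal(g,225)"
```

```text
t 8.5 p [ 0.5534 -0.0904  0.0736] x [-0.708 -0.707  0.002] y [-0.707  0.708  0.001] z [-0.002 -0.001 -1.   ] F [ 1.   0.3 -2.2] M [ 0.04 -0.1   0.08] op 0.199 q [ 0.57  1.02 -0.9   1.86  1.08  0.86  1.45]
dp [ 0.05  0.02 -0.19] rot [ 0.001 -0.002 -0.001]
```

>>> carry_out --rows '[{"claw": 0.1,"dp": [0,0.63,0.2],"delta_rot": [0,0,0.07]},{"claw": 0.1,"dp": [-0.07,1.26,0.2],"delta_rot": [0,0,0.14]},{"claw": 0.1,"dp": [-0.2,1.88,0.2],"delta_rot": [0,0,0.21]},{"claw": 0.1,"dp": [-0.35,2.49,0.2],"delta_rot": [0,0,0.28]},{"claw": 0.1,"dp": [-0.55,3.09,0.2],"delta_rot": [0,0,0.35]}]'

```text
clock: 9.0
tool_pos: [0.5353, -0.065, 0.072]
eef_rot: [-0.215, 0.977, -0.001, -0.001]
contact_force: [0.2, -1.2, 0.9]
opening: 0.199
```

```bash
cat >> h.py <<'E'
C=np.array([.6165,-.027])
def nut(pic=None):
    s=st();r=R.from_quat(s["eef_rot"]).as_matrix();d=np.array(s["tool_pos"])[:2]-C
    F=np.array(s["contact_force"]);M=np.array(s["moment"])
    hz=np.degrees(np.arctan2(-d[1],-d[0]));ty=np.degrees(np.arctan2(-r[1,0],-r[0,0]))
    t=d[0]*F[1]-d[1]*F[0]
    print("rad mm",np.hypot(*d)*1e3,"az-yaw",hz,"toolyaw",ty,"nut in tool frame cm",np.round(r.T@np.r_[-d,0]*100,2),"rxF",round(t,3),"T",round(t+M[2],3))
    if pic:
        T=cam('top');S=cam('side')
        u=lambda im,x,y,w,h,s:cv2.resize(im[y:y+h,x:x+w],None,fx=s,fy=s,interpolation=cv2.INTER_CUBIC)
        cv2.imwrite(pic,np.hstack([u(T[0],250,160,80,100,5),u(S[0],230,140,80,100,5)]))
E
python3 -c "
from h import *
nut('pics/e1.png')"
```

```text
t 9.0 p [ 0.5353 -0.065   0.072 ] x [-0.908 -0.419  0.002] y [-0.419  0.908 -0.001] z [-0.001 -0.002 -1.   ] F [ 0.2 -1.2  0.9] M [-0.24 -0.03  0.41] op 0.199 q [ 0.5   0.98 -0.83  1.93  1.08  0.77  1.03]
rad mm 89.6069958242629 az-yaw 25.077003561745986 toolyaw 24.79372279007033 nut in tool frame cm [-8.96  0.04 -0.02] rxF 0.104 T 0.514
```

View pics/e1.png

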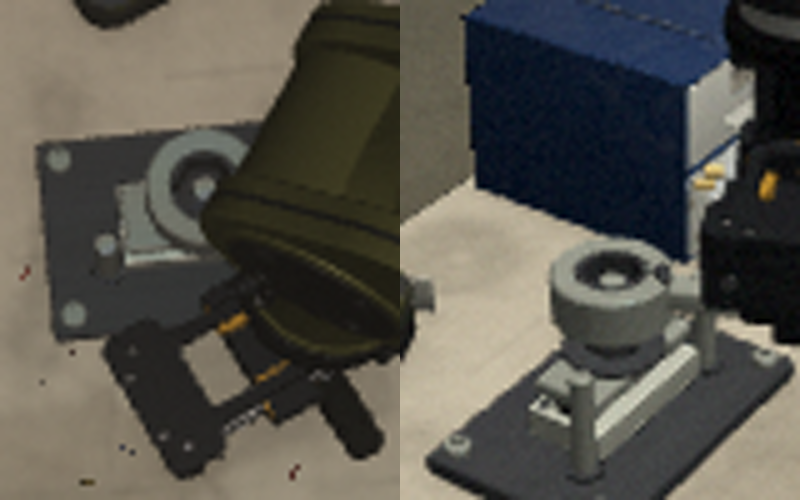

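>>> carry_out --rows '[{"claw": 0.1,"dp": [0,0,0.3],"delta_rot": [0,0,0]},{"claw": 0.1,"dp": [0,0,0.6],"delta_rot": [0,0,0]},{"claw": 0.1,"dp": [0,0,0.7],"delta_rot": [0,0,0]},{"claw": 0.1,"dp": [0,0,0.7],"delta_rot": [0,0,0]},{"claw": 0.1,"dp": [0,0,0.7],"delta_rot": [0,0,0]}]'

```text
clock: 9.6
tool_pos: [0.5347, -0.0651, 0.0656]
eef_rot: [-0.217, 0.976, -0.001, -0.001]
contact_force: [-5.0, -0.9, 8.6]
opening: 0.2
```

```bash
python3 -c "
from h import *
nut('pics/e2.png')"
```

```text
t 9.6 p [ 0.5347 -0.0651  0.0656] x [-0.906 -0.424  0.003] y [-0.424  0.906 -0.002] z [-0.002 -0.003 -1.   ] F [-5.  -0.9  8.6] M [-0.12  0.35  0.15] op 0.2 q [ 0.5   0.98 -0.82  1.93  1.09  0.76  1.02]
rad mm 90.21769245993482 az-yaw 24.982042250268712 toolyaw 25.063028138369283 nut in tool frame cm [-9.02 -0.01 -0.03] rxF -0.12 T 0.032
```

View pics/e2.png

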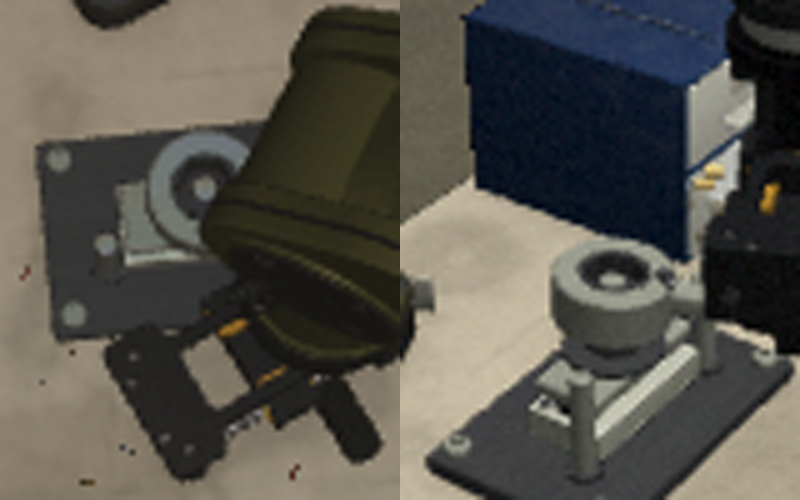

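>>> carry_out --rows '[{"claw": 0.1,"dp": [0,0,-0.7],"delta_rot": [0,0,0]},{"claw": 0.1,"dp": [-0.02,0.63,-0.8],"delta_rot": [0,0,0.07]},{"claw": 0.1,"dp": [-0.09,1.26,-0.8],"delta_rot": [0,0,0.14]},{"claw": 0.1,"dp": [-0.2,1.88,-0.75],"delta_rot": [0,0,0.21]},{"claw": 0.1,"dp": [-0.35,2.49,-0.7],"delta_rot": [0,0,0.28]}]'

```text
clock: 10.2
tool_pos: [0.5275, -0.0404, 0.0725]
eef_rot: [-0.078, 0.997, -0.001, -0.001]
contact_force: [0.4, 1.3, -2.0]
opening: 0.2
```

```bash
python3 -c "
from h import *
nut('pics/e3.png')"
```

```text
t 10.2 p [ 0.5275 -0.0404  0.0725] x [-0.988 -0.155  0.002] y [-0.155  0.988 -0.001] z [-0.002 -0.001 -1.   ] F [ 0.4  1.3 -2. ] M [ 0.22 -0.05  0.12] op 0.2 q [ 0.43  0.95 -0.77  1.96  1.05  0.71  0.71]
rad mm 90.01319489299418 az-yaw 8.53705458751753 toolyaw 8.917876967795237 nut in tool frame cm [-9.   -0.06 -0.02] rxF -0.107 T 0.012
```

View pics/e3.png

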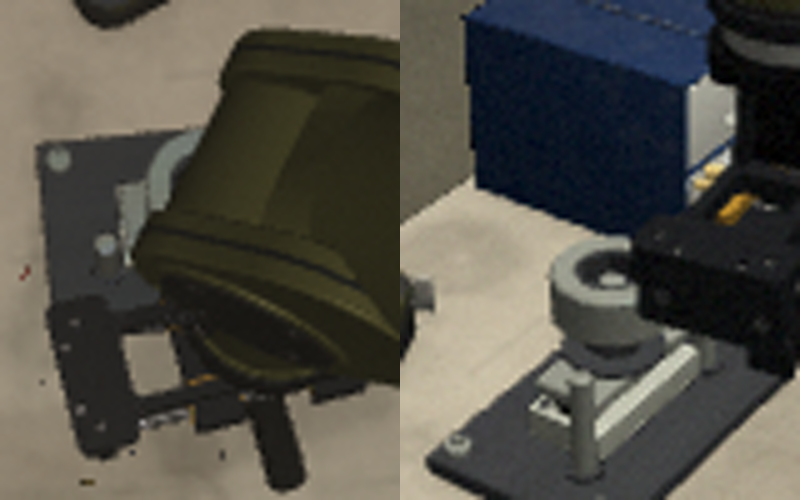

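>>> carry_out --rows '[{"claw": 0.25,"dp": [0,0,0],"delta_rot": [0,0,0]},{"claw": 0.25,"dp": [0,0,0.2],"delta_rot": [0,0,0]},{"claw": 0.25,"dp": [0,0,0.4],"delta_rot": [0,0,0]},{"claw": 0.25,"dp": [0,0,0.7],"delta_rot": [0,0,0]},{"claw": 0.25,"dp": [0,0,1.0],"delta_rot": [0,0,0]}]'

```text
clock: 10.8
tool_pos: [0.5275, -0.0405, 0.0624]
eef_rot: [-0.079, 0.997, -0.001, -0.001]
contact_force: [-0.5, 0.4, -0.5]
opening: 0.244
```

```bash
python3 -c "
from h import *
nut('pics/e4.png')"
```

```text
t 10.8 p [ 0.5275 -0.0405  0.0624] x [-0.987 -0.158  0.002] y [-0.158  0.987 -0.002] z [-0.002 -0.002 -1.   ] F [-0.5  0.4 -0.5] M [ 0.04 -0.15 -0.  ] op 0.244 q [ 0.42  0.96 -0.75  1.96  1.08  0.69  0.7 ]
rad mm 89.99015757357363 az-yaw 8.623330470776693 toolyaw 9.090312417487171 nut in tool frame cm [-9.   -0.07 -0.02] rxF -0.037 T -0.037
```

View pics/e4.png

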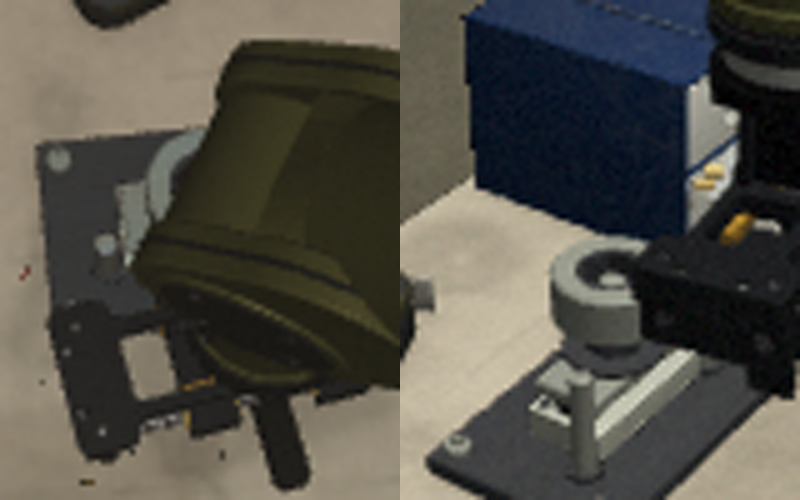

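>>> carry_out --rows '[{"claw": 0.25,"dp": [0,0.63,0],"delta_rot": [0,0,0.07]},{"claw": 0.25,"dp": [-0.09,1.26,0],"delta_rot": [0,0,0.14]},{"claw": 0.25,"dp": [-0.2,1.88,0],"delta_rot": [0,0,0.21]},{"claw": 0.25,"dp": [-0.35,2.49,0],"delta_rot": [0,0,0.28]},{"claw": 0.25,"dp": [-0.55,3.09,0],"delta_rot": [0,0,0.35]}]'

```text
clock: 11.4
tool_pos: [0.5276, -0.009, 0.0621]
eef_rot: [0.097, 0.995, -0.001, -0.001]
contact_force: [-0.2, -0.6, -0.3]
opening: 0.249
```

```bash
python3 -c "
from h import *
nut('pics/e5.png')"
```

```text
t 11.4 p [ 0.5276 -0.009   0.0621] x [-0.981  0.193  0.002] y [ 0.193  0.981 -0.003] z [-0.003 -0.003 -1.   ] F [-0.2 -0.6 -0.3] M [ 0.   -0.13  0.01] op 0.249 q [ 0.32  0.94 -0.68  1.97  1.03  0.64  0.32]
rad mm 90.68523013712779 az-yaw -11.472608885261323 toolyaw -11.113374849196106 nut in tool frame cm [-9.07 -0.06 -0.02] rxF 0.058 T 0.066
```

View pics/e5.png

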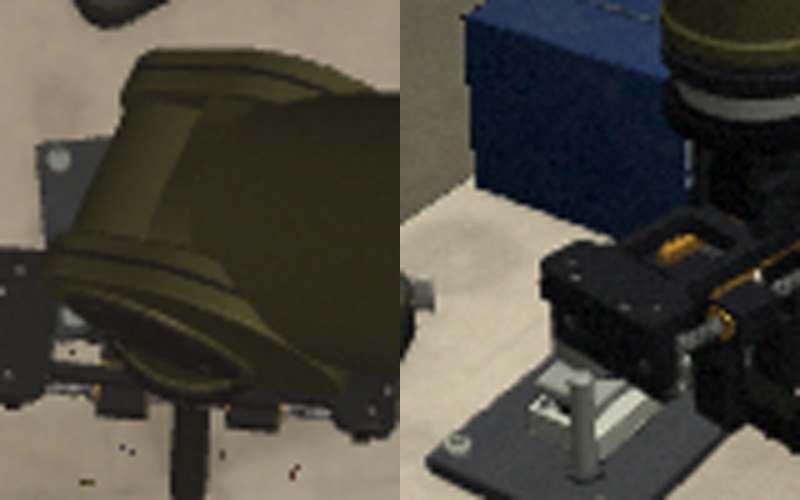

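>>> carry_out --rows '[{"claw": 0.25,"dp": [0,0.63,0],"delta_rot": [0,0,0.07]},{"claw": 0.25,"dp": [-0.09,1.26,0],"delta_rot": [0,0,0.14]},{"claw": 0.25,"dp": [-0.2,1.88,0],"delta_rot": [0,0,0.21]},{"claw": 0.25,"dp": [-0.35,2.49,0],"delta_rot": [0,0,0.28]},{"claw": 0.25,"dp": [-0.55,3.09,0],"delta_rot": [0,0,0.35]}]'

```text
clock: 12.0
tool_pos: [0.5373, 0.0182, 0.0616]
eef_rot: [0.268, 0.963, -0.004, -0.002]
contact_force: [-2.7, -4.2, 0.8]
opening: 0.251
```

```bash
python3 -c "
from h import *
nut()"
```

```text
t 12.0 p [0.5373 0.0182 0.0616] x [-0.857  0.516  0.002] y [ 0.516  0.856 -0.009] z [-0.006 -0.007 -1.   ] F [-2.7 -4.2  0.8] M [-0.82  0.46  0.04] op 0.251 q [ 0.23  0.93 -0.61  1.94  0.95  0.6   0.01]
rad mm 91.18619497194089 az-yaw -29.741646123843875 toolyaw -31.0714585369443 nut in tool frame cm [-9.12  0.21 -0.02] rxF 0.45 T 0.491
```

>>> carry_out --rows '[{"claw": 0.25,"dp": [0,0.63,0],"delta_rot": [0,0,0.07]},{"claw": 0.25,"dp": [-0.09,1.26,0],"delta_rot": [0,0,0.14]},{"claw": 0.25,"dp": [-0.2,1.7,0],"delta_rot": [0,0,0.2]},{"claw": 0.25,"dp": [-0.25,2.0,0],"delta_rot": [0,0,0.23]},{"claw": 0.25,"dp": [-0.25,2.0,0],"delta_rot": [0,0,0.23]}]'

```text
clock: 12.5
tool_pos: [0.5474, 0.0326, 0.0609]
eef_rot: [0.376, 0.927, -0.007, -0.003]
contact_force: [-5.4, -1.7, 1.7]
opening: 0.255
```

```bash
python3 -c "
from h import *
nut('pics/e6.png')"
```

```text
t 12.5 p [0.5474 0.0326 0.0609] x [-0.717  0.697  0.001] y [ 0.697  0.717 -0.015] z [-0.011 -0.01  -1.   ] F [-5.4 -1.7  1.7] M [-0.38  0.91  0.02] op 0.255 q [ 0.18  0.93 -0.56  1.9   0.87  0.6  -0.17]
rad mm 91.21832545094468 az-yaw -40.7780394728347 toolyaw -44.17097673404256 nut in tool frame cm [-9.11  0.54 -0.01] rxF 0.441 T 0.458
```

View pics/e6.png

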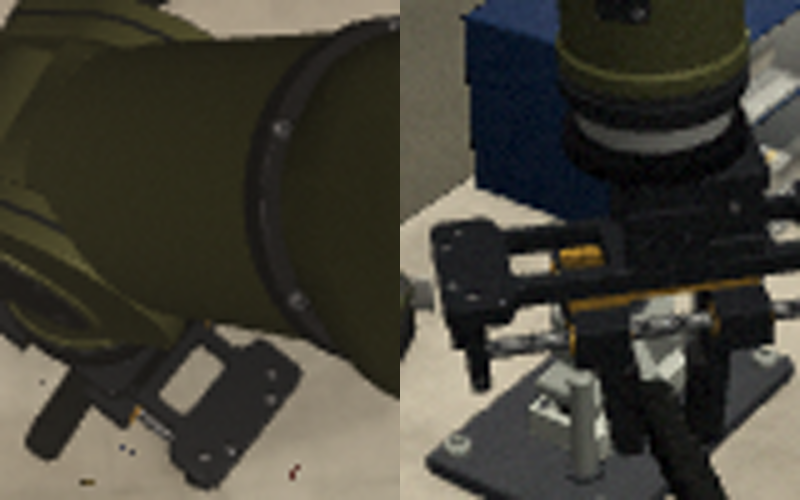

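>>> carry_out --rows '[{"claw": 0.25,"dp": [-0.1,-0.9,0],"delta_rot": [0,0,-0.14]},{"claw": 0.25,"dp": [-0.4,-2.2,0],"delta_rot": [0,0,-0.28]},{"claw": 0.25,"dp": [-0.8,-3.4,0],"delta_rot": [0,0,-0.42]},{"claw": 0.25,"dp": [-1.4,-4.6,0],"delta_rot": [0,0,-0.56]},{"claw": 0.25,"dp": [-2.1,-5.6,0],"delta_rot": [0,0,-0.7]}]'

```text
clock: 13.1
tool_pos: [0.5241, -0.0226, 0.0619]
eef_rot: [0.031, 0.999, -0.004, -0.004]
contact_force: [0.6, 1.3, -0.2]
opening: 0.249
```

```bash
python3 -c "
from h import *
nut('pics/e7.png')"
```

```text
t 13.1 p [ 0.5241 -0.0226  0.0619] x [-0.998  0.063  0.008] y [ 0.063  0.998 -0.009] z [-0.009 -0.009 -1.   ] F [ 0.6  1.3 -0.2] M [ 0.2  -0.31 -0.02] op 0.249 q [ 0.36  0.95 -0.71  1.97  1.05  0.67  0.46]
rad mm 92.46322033745881 az-yaw -2.745331789993835 toolyaw -3.5898342959430942 nut in tool frame cm [-9.24  0.14 -0.08] rxF -0.125 T -0.146
```

View pics/e7.png

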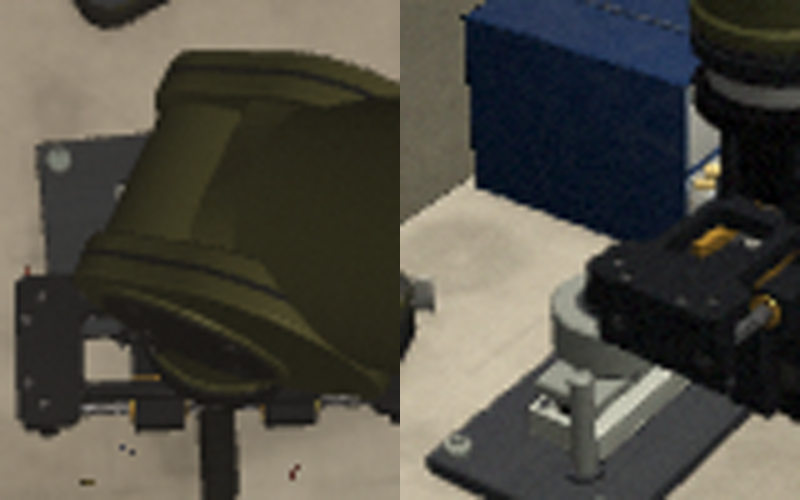

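>>> carry_out --rows '[{"claw": 0.25,"dp": [-0.2,-1.37,0.1],"delta_rot": [0,0,-0.15]},{"claw": 0.25,"dp": [-0.6,-2.72,0.3],"delta_rot": [0,0,-0.3]},{"claw": 0.25,"dp": [-1.1,-4.0,0.5],"delta_rot": [0.004,0,-0.45]},{"claw": 0.25,"dp": [-1.75,-5.2,0.6],"delta_rot": [0.006,0,-0.6]},{"claw": 0.25,"dp": [-2.55,-6.2,0.7],"delta_rot": [0.009,0,-0.75]}]'

```text
clock: 13.7
tool_pos: [0.5452, -0.0878, 0.055]
eef_rot: [-0.334, 0.942, -0.007, -0.006]
contact_force: [0.1, 1.0, -0.4]
opening: 0.252
```

```bash
python3 -c "
from h import *
nut('pics/e8.png')"
```

```text
t 13.7 p [ 0.5452 -0.0878  0.055 ] x [-0.776 -0.63   0.016] y [-0.63   0.776 -0.009] z [-0.007 -0.017 -1.   ] F [ 0.1  1.  -0.4] M [ 0.29 -0.05  0.03] op 0.252 q [ 0.54  1.03 -0.86  1.89  1.12  0.82  1.29]
rad mm 93.68914190212774 az-yaw 40.48480959941686 toolyaw 39.07055469548554 nut in tool frame cm [-9.36  0.23 -0.16] rxF -0.064 T -0.034
```

View pics/e8.png

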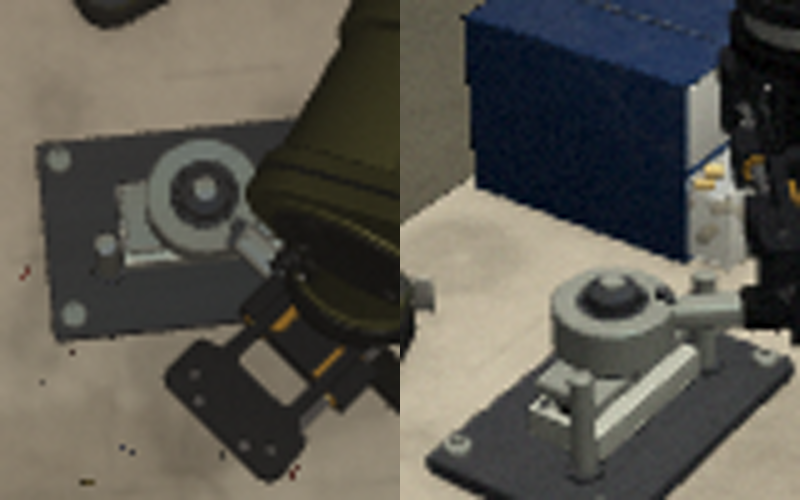

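>>> carry_out --rows '[{"claw": 0.25,"dp": [-0.1,0.9,0],"delta_rot": [-0.009,-0.016,0.087]},{"claw": 0.25,"dp": [-0.3,1.7,0],"delta_rot": [-0.009,-0.016,0.175]},{"claw": 0.25,"dp": [-0.5,2.5,0],"delta_rot": [-0.009,-0.016,0.26]},{"claw": 0.25,"dp": [-0.8,3.3,0],"delta_rot": [-0.009,-0.016,0.35]},{"claw": 0.25,"dp": [-1.1,4.05,0],"delta_rot": [-0.009,-0.016,0.436]}]'

```text
clock: 14.3
tool_pos: [0.5287, -0.0491, 0.0542]
eef_rot: [-0.114, 0.993, -0.001, 0.002]
contact_force: [0.6, -0.3, 0.6]
opening: 0.253
```

```bash
python3 -c "
from h import *
nut()"
```

```text
t 14.3 p [ 0.5287 -0.0491  0.0542] x [-0.974 -0.227 -0.003] y [-0.227  0.974 -0.003] z [ 0.004 -0.002 -1.   ] F [ 0.6 -0.3  0.6] M [-0.04 -0.12 -0.03] op 0.253 q [ 0.44  0.98 -0.77  1.96  1.12  0.7   0.75]
rad mm 90.50471612206964 az-yaw 14.124394965661423 toolyaw 13.124575309221393 nut in tool frame cm [-9.05  0.16  0.03] rxF 0.042 T 0.008
```

>>> carry_out --rows '[{"claw": 0.25,"dp": [0,0.85,0],"delta_rot": [0,0,0.087]},{"claw": 0.25,"dp": [-0.13,1.65,0],"delta_rot": [0,0,0.175]},{"claw": 0.25,"dp": [-0.3,2.45,0],"delta_rot": [0,0,0.26]},{"claw": 0.25,"dp": [-0.55,3.2,0],"delta_rot": [0,0,0.35]},{"claw": 0.25,"dp": [-0.86,4.0,0],"delta_rot": [0,0,0.436]}]'

```text
clock: 14.8
tool_pos: [0.5269, -0.0097, 0.054]
eef_rot: [0.108, 0.994, -0.003, 0.001]
contact_force: [-1.9, -5.5, 0.0]
opening: 0.252
```

```bash
python3 -c "
from h import *
nut()"
```

```text
t 14.8 p [ 0.5269 -0.0097  0.054 ] x [-0.976  0.216 -0.003] y [ 0.216  0.976 -0.006] z [ 0.002 -0.007 -1.   ] F [-1.9 -5.5  0. ] M [-0.97 -0.    0.03] op 0.252 q [ 0.32  0.95 -0.68  1.98  1.07  0.63  0.26]
rad mm 91.22014250253821 az-yaw -10.911647411017277 toolyaw -12.452087103233284 nut in tool frame cm [-9.12  0.25  0.03] rxF 0.524 T 0.55
```

>>> carry_out --rows '[{"claw": 0.25,"dp": [-0.1,1.1,0],"delta_rot": [0,0,0.105]},{"claw": 0.25,"dp": [-0.25,2.1,0],"delta_rot": [0,0,0.21]},{"claw": 0.25,"dp": [-0.5,3.0,0],"delta_rot": [0,0,0.315]},{"claw": 0.25,"dp": [-0.85,3.9,0],"delta_rot": [0,0,0.42]},{"claw": 0.25,"dp": [-1.3,4.75,0],"delta_rot": [0,0,0.52]}]'

```text
clock: 15.3
tool_pos: [0.5468, 0.0336, 0.0534]
eef_rot: [0.365, 0.931, -0.005, 0.0]
contact_force: [-4.8, -1.7, 1.4]
opening: 0.248
```

```bash
python3 -c "
from h import *
nut()"
```

```text
t 15.3 p [0.5468 0.0336 0.0534] x [-0.734  0.679 -0.004] y [ 0.679  0.734 -0.01 ] z [-0.003 -0.01  -1.   ] F [-4.8 -1.7  1.4] M [-0.46  0.91  0.  ] op 0.248 q [ 0.18  0.94 -0.58  1.91  0.93  0.6  -0.2 ]
rad mm 92.32365602059275 az-yaw -41.01207755862517 toolyaw -42.786561725620714 nut in tool frame cm [-9.23  0.29  0.04] rxF 0.407 T 0.409
```

>>> carry_out --rows '[{"claw": 0.25,"dp": [-0.2,-1.2,0],"delta_rot": [0,0,-0.15]},{"claw": 0.25,"dp": [-0.6,-2.5,0],"delta_rot": [0,0,-0.3]},{"claw": 0.25,"dp": [-1.1,-3.75,0],"delta_rot": [0,0,-0.45]},{"claw": 0.25,"dp": [-1.75,-4.9,0],"delta_rot": [0,0,-0.6]},{"claw": 0.25,"dp": [-2.6,-6.0,0],"delta_rot": [0,0,-0.75]}]'

```text
clock: 15.8
tool_pos: [0.525, -0.0267, 0.0545]
eef_rot: [-0.003, 1.0, -0.004, -0.001]
contact_force: [0.4, -0.3, -0.5]
opening: 0.252
```

```bash
python3 -c "
from h import *
nut()"
```

```text
t 15.8 p [ 0.525  -0.0267  0.0545] x [-1.    -0.005  0.003] y [-0.005  1.    -0.008] z [-0.003 -0.008 -1.   ] F [ 0.4 -0.3 -0.5] M [ 0.19 -0.19 -0.  ] op 0.252 q [ 0.38  0.97 -0.73  1.97  1.1   0.67  0.49]
rad mm 91.51128071456161 az-yaw -0.20374051447743396 toolyaw 0.3108120427507353 nut in tool frame cm [-9.15 -0.08 -0.02] rxF 0.028 T 0.026
```

>>> carry_out --rows '[{"claw": 0.25,"dp": [-0.2,-1.45,0],"delta_rot": [0,0,-0.15]},{"claw": 0.25,"dp": [-0.5,-2.8,0],"delta_rot": [0,0,-0.3]},{"claw": 0.25,"dp": [-1.05,-4.1,0],"delta_rot": [0.004,0,-0.45]},{"claw": 0.25,"dp": [-1.75,-5.3,0],"delta_rot": [0.006,0,-0.6]},{"claw": 0.25,"dp": [-2.65,-6.4,0],"delta_rot": [0.008,0,-0.75]}]'

```text
clock: 16.3
tool_pos: [0.5516, -0.0898, 0.0551]
eef_rot: [-0.368, 0.93, -0.007, -0.003]
contact_force: [0.2, 0.4, -0.8]
opening: 0.248
```

>>> carry_out --rows '[{"claw": 0.25,"dp": [-0.1,-0.3,0],"delta_rot": [0,-0.01,-0.04]},{"claw": 0.25,"dp": [-0.1,-0.3,0],"delta_rot": [0,-0.01,-0.04]},{"claw": 0.25,"dp": [0,0.4,0],"delta_rot": [0,-0.01,0.05]},{"claw": 0.25,"dp": [-0.1,1.2,0],"delta_rot": [0,-0.01,0.14]},{"claw": 0.25,"dp": [-0.2,2.0,0],"delta_rot": [0,-0.01,0.23]}]'

```text
clock: 16.8
tool_pos: [0.5394, -0.0728, 0.0551]
eef_rot: [-0.256, 0.967, -0.005, 0.003]
contact_force: [3.4, -3.0, -0.6]
opening: 0.247
```

```bash
python3 -c "
from h import *
nut()"
```

```text
t 16.8 p [ 0.5394 -0.0728  0.0551] x [-0.869 -0.494 -0.003] y [-0.494  0.869 -0.012] z [ 0.009 -0.009 -1.   ] F [ 3.4 -3.  -0.6] M [-0.46 -0.88  0.11] op 0.247 q [ 0.51  1.01 -0.83  1.93  1.14  0.77  1.07]
rad mm 89.63071482970352 az-yaw 30.715815534949332 toolyaw 29.619166830366964 nut in tool frame cm [-8.96  0.17  0.03] rxF 0.389 T 0.498
```

>>> carry_out --rows '[{"claw": 0.25,"dp": [0,0.75,0],"delta_rot": [0,0,0.07]},{"claw": 0.25,"dp": [-0.09,1.4,0],"delta_rot": [0,0,0.14]},{"claw": 0.25,"dp": [-0.2,2.0,0],"delta_rot": [0,0,0.21]},{"claw": 0.25,"dp": [-0.35,2.65,0],"delta_rot": [0,0,0.28]},{"claw": 0.25,"dp": [-0.55,3.25,0],"delta_rot": [0,0,0.35]}]'

```text
clock: 17.3
tool_pos: [0.5281, -0.043, 0.0549]
eef_rot: [-0.079, 0.997, -0.007, 0.004]
contact_force: [0.8, -3.4, 0.5]
opening: 0.246
```

```bash
python3 -c "
from h import *
nut()"
```

```text
t 17.3 p [ 0.5281 -0.043   0.0549] x [-0.987 -0.158 -0.007] y [-0.158  0.987 -0.014] z [ 0.009 -0.013 -1.   ] F [ 0.8 -3.4  0.5] M [-0.92 -0.41  0.05] op 0.246 q [ 0.43  0.98 -0.76  1.97  1.14  0.7   0.64]
rad mm 89.8295294632842 az-yaw 10.263097430412332 toolyaw 9.093156580879432 nut in tool frame cm [-8.98  0.18  0.06] rxF 0.316 T 0.364
```

>>> carry_out --rows '[{"claw": 0.25,"dp": [0,0.7,0],"delta_rot": [0,0,0.07]},{"claw": 0.25,"dp": [-0.07,1.35,0],"delta_rot": [0,0,0.14]},{"claw": 0.25,"dp": [-0.18,1.95,0],"delta_rot": [0,0,0.21]},{"claw": 0.25,"dp": [-0.35,2.6,0],"delta_rot": [0,0,0.28]},{"claw": 0.25,"dp": [-0.55,3.2,0],"delta_rot": [0,0,0.35]}]'

```text
clock: 17.8
tool_pos: [0.5276, -0.0129, 0.0544]
eef_rot: [0.1, 0.995, -0.009, 0.005]
contact_force: [-0.6, -7.4, -0.2]
opening: 0.25
```

```bash
python3 -c "
from h import *
nut()"
```

```text
t 17.8 p [ 0.5276 -0.0129  0.0544] x [-0.98   0.199 -0.011] y [ 0.199  0.98  -0.017] z [ 0.007 -0.019 -1.   ] F [-0.6 -7.4 -0.2] M [-1.38 -0.06  0.04] op 0.25 q [ 0.33  0.96 -0.69  1.98  1.1   0.65  0.25]
rad mm 90.05572298669159 az-yaw -9.029159794873669 toolyaw -11.458733195328605 nut in tool frame cm [-9.    0.38  0.09] rxF 0.67 T 0.707
```

>>> carry_out --rows '[{"claw": 0.25,"dp": [0,0.5,0],"delta_rot": [0,0,0.03]},{"claw": 0.25,"dp": [0,0.7,0],"delta_rot": [0,0,0.05]},{"claw": 0.25,"dp": [-0.03,0.9,0],"delta_rot": [0,0,0.07]},{"claw": 0.25,"dp": [-0.05,1.1,0],"delta_rot": [0,0,0.09]},{"claw": 0.25,"dp": [-0.05,1.1,0],"delta_rot": [0,0,0.09]}]'

```text
clock: 18.3
tool_pos: [0.529, -0.0058, 0.0539]
eef_rot: [0.148, 0.989, -0.013, 0.004]
contact_force: [0.4, -7.3, -0.5]
opening: 0.253
```

```bash
python3 -c "
from h import *
nut()"
```

```text
t 18.3 p [ 0.529  -0.0058  0.0539] x [-0.956  0.292 -0.012] y [ 0.293  0.956 -0.025] z [ 0.005 -0.027 -1.   ] F [ 0.4 -7.3 -0.5] M [-1.44 -0.11 -0.01] op 0.253 q [ 0.3   0.95 -0.67  1.97  1.08  0.64  0.15]
rad mm 90.06119210115975 az-yaw -13.64612892828289 toolyaw -16.99852336486091 nut in tool frame cm [-8.99  0.53  0.1 ] rxF 0.627 T 0.619
```

>>> carry_out --rows '[{"claw": 0.25,"dp": [0,0.6,0],"delta_rot": [-0.02,0.01,0.02]},{"claw": 0.25,"dp": [0,0.8,0],"delta_rot": [-0.02,0.01,0.04]},{"claw": 0.25,"dp": [-0.03,1.0,0],"delta_rot": [-0.02,0.01,0.06]},{"claw": 0.25,"dp": [-0.05,1.2,0],"delta_rot": [-0.02,0.01,0.08]},{"claw": 0.25,"dp": [-0.05,1.2,0],"delta_rot": [-0.02,0.01,0.08]}]'

```text
clock: 18.8
tool_pos: [0.5308, 0.0011, 0.0531]
eef_rot: [0.191, 0.982, -0.007, 0.0]
contact_force: [-1.4, -8.1, -0.1]
opening: 0.249
```

```bash
python3 -c "
from h import *
nut()"
```

```text
t 18.8 p [0.5308 0.0011 0.0531] x [-0.927  0.375 -0.003] y [ 0.375  0.927 -0.015] z [-0.003 -0.015 -1.   ] F [-1.4 -8.1 -0.1] M [-1.76  0.25  0.07] op 0.249 q [ 0.29  0.95 -0.67  1.96  1.05  0.64  0.09]
rad mm 90.21957490016302 az-yaw -18.14073098966807 toolyaw -22.000999142126744 nut in tool frame cm [-9.    0.61  0.02] rxF 0.738 T 0.811
```

>>> carry_out --rows '[{"claw": 0.25,"dp": [0,0.7,0],"delta_rot": [-0.01,0,0.02]},{"claw": 0.25,"dp": [0,0.9,0],"delta_rot": [-0.015,0,0.04]},{"claw": 0.25,"dp": [-0.05,1.1,0],"delta_rot": [-0.015,0,0.06]},{"claw": 0.25,"dp": [-0.07,1.3,0],"delta_rot": [-0.015,0,0.08]},{"claw": 0.25,"dp": [-0.07,1.3,0],"delta_rot": [-0.015,0,0.08]}]'

```text
clock: 19.3
tool_pos: [0.5331, 0.0079, 0.0522]
eef_rot: [0.233, 0.972, -0.006, 0.0]
contact_force: [-3.1, -8.8, 2.2]
opening: 0.249
```

```bash
python3 -c "
from h import *
nut()"
```

```text
t 19.3 p [0.5331 0.0079 0.0522] x [-0.891  0.454 -0.003] y [ 0.454  0.891 -0.011] z [-0.003 -0.012 -1.   ] F [-3.1 -8.8  2.2] M [-1.83  0.56  0.02] op 0.249 q [ 0.27  0.95 -0.65  1.95  1.04  0.62  0.01]
rad mm 90.39647389012093 az-yaw -22.735990675296815 toolyaw -26.998965633650023 nut in tool frame cm [-9.01  0.67  0.02] rxF 0.839 T 0.861
```

>>> carry_out --rows '[{"claw": 0.25,"dp": [0,0.7,0],"delta_rot": [-0.01,0,0.02]},{"claw": 0.25,"dp": [0,0.9,0],"delta_rot": [-0.015,0,0.04]},{"claw": 0.25,"dp": [-0.05,1.1,0],"delta_rot": [-0.015,0,0.06]},{"claw": 0.25,"dp": [-0.07,1.3,0],"delta_rot": [-0.015,0,0.08]},{"claw": 0.25,"dp": [-0.07,1.3,0],"delta_rot": [-0.015,0,0.08]}]'

```text
clock: 19.8
tool_pos: [0.5356, 0.0133, 0.0512]
eef_rot: [0.276, 0.961, -0.006, 0.0]
contact_force: [-4.6, -10.4, 3.3]
opening: 0.248
```

```bash
python3 -c "
from h import *
nut()"
```

```text
t 19.8 p [0.5356 0.0133 0.0512] x [-0.848  0.53  -0.003] y [ 0.53   0.848 -0.011] z [-0.003 -0.011 -1.   ] F [ -4.6 -10.4   3.3] M [-2.09  0.81  0.11] op 0.248 q [ 0.25  0.95 -0.63  1.95  1.02  0.61 -0.07]
rad mm 90.40210484325932 az-yaw -26.477704936717224 toolyaw -32.01014277014554 nut in tool frame cm [-9.    0.87  0.02] rxF 1.03 T 1.14
```

>>> carry_out --rows '[{"claw": 0.25,"dp": [0,0.85,0],"delta_rot": [-0.01,0,0]},{"claw": 0.25,"dp": [0,1.0,0],"delta_rot": [-0.015,0,0.01]},{"claw": 0.25,"dp": [-0.05,1.15,0],"delta_rot": [-0.015,0,0.02]},{"claw": 0.25,"dp": [-0.07,1.3,0],"delta_rot": [-0.015,0,0.03]},{"claw": 0.25,"dp": [-0.07,1.3,0],"delta_rot": [-0.015,0,0.03]}]'

```text
clock: 20.3
tool_pos: [0.5376, 0.0179, 0.05]
eef_rot: [0.294, 0.956, -0.006, -0.001]
contact_force: [-7.7, -10.1, 3.6]
opening: 0.253
```

```bash
python3 -c "
from h import *
nut()"
```

```text
t 20.3 p [0.5376 0.0179 0.05  ] x [-0.828  0.561 -0.002] y [ 0.561  0.828 -0.012] z [-0.005 -0.011 -1.   ] F [ -7.7 -10.1   3.6] M [-2.13  1.4   0.08] op 0.253 q [ 0.24  0.95 -0.62  1.94  1.01  0.61 -0.1 ]
rad mm 90.75306009726798 az-yaw -29.674532152469396 toolyaw -34.13587014514888 nut in tool frame cm [-9.05  0.71  0.01] rxF 1.144 T 1.22
```

```bash
python3 -c "
from h import *
L=[]
for i in range(10):
    optics.snapshot('side');s=sensors.get_state();d=np.array(s['tool_pos'])[:2]-C;F=s['contact_force'];M=s['moment']
    L.append([d[0]*F[1]-d[1]*F[0],M[2],d[0]*F[1]-d[1]*F[0]+M[2],np.hypot(M[0],M[1]),np.degrees(np.arctan2(-d[1],-d[0]))])
print(np.mean(L,0),np.std(L,0))"
```

```text
[  1.10827045   0.07992861   1.18819906   2.53377625 -29.67939984] [0.04369623 0.02733533 0.04871348 0.02656273 0.00771004]
```

>>> carry_out --rows '[{"claw": 0.25,"dp": [0,0.9,0],"delta_rot": [-0.012,0,0]},{"claw": 0.25,"dp": [0,1.0,0],"delta_rot": [-0.015,0,0]},{"claw": 0.25,"dp": [-0.05,1.1,0],"delta_rot": [-0.015,0,0.01]},{"claw": 0.25,"dp": [-0.05,1.15,0],"delta_rot": [-0.015,0,0.01]},{"claw": 0.25,"dp": [-0.05,1.15,0],"delta_rot": [-0.015,0,0.01]}]'

```text
clock: 21.3
tool_pos: [0.5389, 0.0208, 0.0489]
eef_rot: [0.302, 0.953, -0.007, -0.002]
contact_force: [-7.1, -9.2, 5.8]
opening: 0.253
```

```bash
python3 -c "
from h import *
nut()
L=[]
for i in range(10):
    optics.snapshot('side');s=sensors.get_state();d=np.array(s['tool_pos'])[:2]-C;F=s['contact_force'];M=s['moment']
    L.append([d[0]*F[1]-d[1]*F[0],M[2],d[0]*F[1]-d[1]*F[0]+M[2],np.hypot(M[0],M[1]),np.degrees(np.arctan2(-d[1],-d[0]))])
print(np.mean(L,0),np.std(L,0))"
```

```text
t 21.3 p [0.5389 0.0208 0.0489] x [-0.818  0.575 -0.001] y [ 0.575  0.818 -0.014] z [-0.007 -0.012 -1.   ] F [-7.1 -9.2  5.8] M [-2.28  1.54  0.12] op 0.253 q [ 0.23  0.96 -0.62  1.93  1.    0.61 -0.11]
rad mm 91.16626154021263 az-yaw -31.606737397920167 toolyaw -35.09980300311704 nut in tool frame cm [-9.1   0.56  0.  ] rxF 1.058 T 1.176
[  1.19637087   0.08229865   1.27866951   2.71822594 -31.58907346] [0.05045077 0.04415747 0.07907945 0.03746452 0.010959  ]
```

>>> carry_out --rows '[{"claw": 0.25,"dp": [0,0.3,0],"delta_rot": [0,0,0]},{"claw": 0.25,"dp": [0,0,0],"delta_rot": [0,0,0]},{"claw": 0.25,"dp": [0,-0.2,0],"delta_rot": [0,0,0]},{"claw": 0.4,"dp": [0,-0.3,0],"delta_rot": [0,0,0]},{"claw": 0.5,"dp": [0,-0.3,0],"delta_rot": [0,0,0]}]'

```text
clock: 22.3
tool_pos: [0.5372, 0.0184, 0.0491]
eef_rot: [0.302, 0.953, -0.007, -0.001]
contact_force: [1.5, -2.9, 0.2]
opening: 0.41
```

>>> carry_out --rows '[{"claw": 0.5,"dp": [0,0,0],"delta_rot": [0,0,0]},{"claw": 0.5,"dp": [0,0,0],"delta_rot": [0,0,0]},{"claw": 0.5,"dp": [0,0,0],"delta_rot": [0,0,0]},{"claw": 0.5,"dp": [0,0,0],"delta_rot": [0,0,0]},{"claw": 0.5,"dp": [0,0,-0.3],"delta_rot": [0,0,0]}]'

```text
clock: 22.8
tool_pos: [0.5367, 0.0186, 0.0519]
eef_rot: [0.302, 0.953, -0.007, -0.002]
contact_force: [0.5, -2.2, -1.6]
opening: 0.498
```

```bash
python3 -c "
from h import *
nut('pics/f1.png')"
```

```text
t 22.8 p [0.5367 0.0186 0.0519] x [-0.817  0.576 -0.001] y [ 0.576  0.817 -0.014] z [-0.008 -0.012 -1.   ] F [ 0.5 -2.2 -1.6] M [-0.37 -0.07  0.02] op 0.498 q [ 0.23  0.95 -0.62  1.94  1.    0.62 -0.11]
rad mm 91.84981987003533 az-yaw -29.733629839837278 toolyaw -35.17934584134881 nut in tool frame cm [-9.14  0.87 -0.01] rxF 0.149 T 0.167
```

View pics/f1.png

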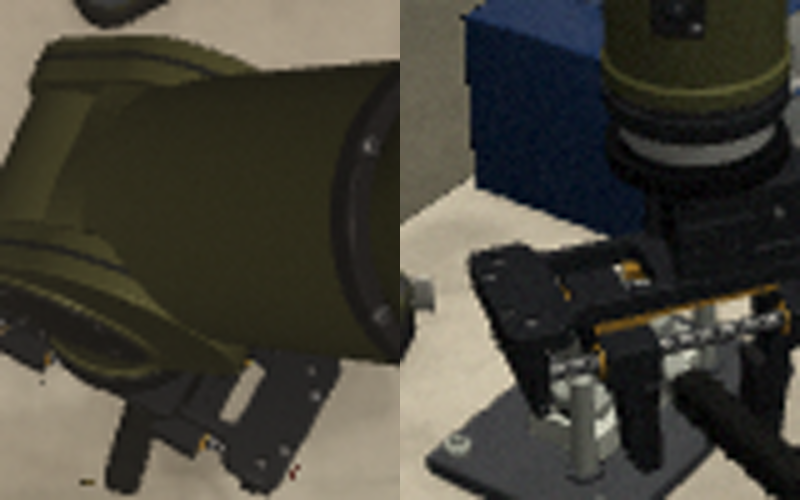

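>>> carry_out --rows '[{"claw": 0.5,"dp": [0,0,-0.5],"delta_rot": [0,0,0]},{"claw": 0.5,"dp": [0,0,-1.0],"delta_rot": [0,0,0]},{"claw": 0.5,"dp": [0,0,-2],"delta_rot": [0,0,0]},{"claw": 0.5,"dp": [0,0,-3],"delta_rot": [0,0,0]},{"claw": 0.5,"dp": [0,0,-4],"delta_rot": [0,0,0]}]'

```text
clock: 23.4
tool_pos: [0.5378, 0.0202, 0.0937]
eef_rot: [0.302, 0.953, -0.006, -0.001]
contact_force: [1.2, -0.2, 0.2]
opening: 0.502
```

>>> carry_out --rows '[{"claw": 0.5,"dp": [0,0,-2],"delta_rot": [0,0,0]},{"claw": 0.5,"dp": [0,0,-5],"delta_rot": [0,0,0]},{"claw": 0.5,"dp": [2,0,-9],"delta_rot": [0,0,0]},{"claw": 0.5,"dp": [4,0,-12],"delta_rot": [0,0,0]},{"claw": 0.5,"dp": [6,0,-14],"delta_rot": [0,0,0]}]'

```text
clock: 23.9
tool_pos: [0.4898, 0.058, 0.2368]
eef_rot: [0.302, 0.953, -0.004, 0.001]
contact_force: [0.1, 0.1, 0.4]
opening: 0.498
```

```bash
python3 -c "
from h import *
nut('pics/f2.png')"
```

```text
t 23.9 p [0.4898 0.058  0.2368] x [-0.818  0.575 -0.004] y [ 0.575  0.818 -0.007] z [-0.001 -0.008 -1.   ] F [0.1 0.1 0.4] M [ 0.   -0.19  0.03] op 0.498 q [ 0.32  0.64 -0.88  1.93  0.65  0.88  0.06]
rad mm 152.56828369887708 az-yaw -33.86351105776187 toolyaw -35.10595401266046 nut in tool frame cm [-15.25   0.33   0.06] rxF -0.021 T 0.005
```

View pics/f2.png

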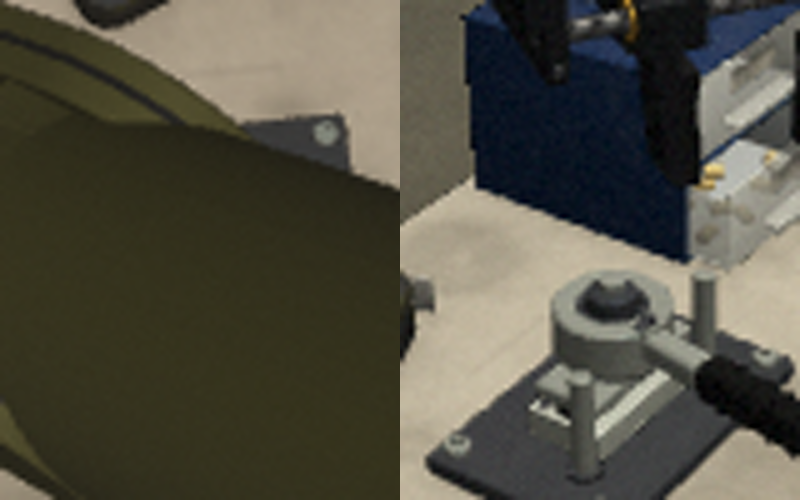

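```bash
python3 -c "
from h import *
cv2.imwrite('pics/g.png',cam('side')[0])"
```

```text
(no output)
```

View pics/g.png

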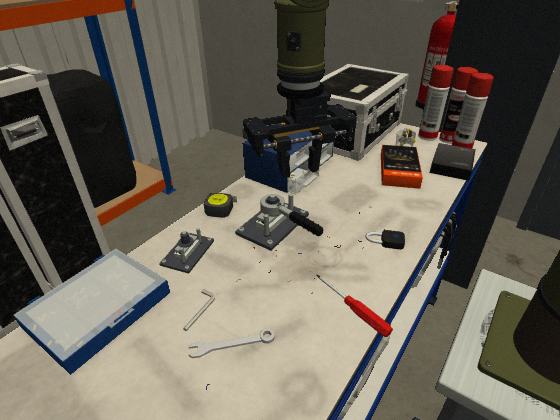

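The wrench head sits down on the nut at (273,207), the gripper is clear, and the spanner (232,343) and hex key (200,310) have not moved.

```bash
python3 -c "
from plant import finish_job
print(finish_job())"
```

```text
the job is handed in; nothing more can be done
None
```

The nut on the larger clamp is tight at about 1.25 N m, and the wrench is left sitting on it with the gripper clear. I handed the job in at about 24 s on the robot's clock.

- **Seating:** I first pressed the wrench down too early and it tilted on top of the hexagon. I then loosened the jaws to cage the handle and turned it clockwise, and the wrench dropped onto the nut.
- **Strokes:** There were three clockwise drives, with two slipping returns between the posts. Running free, the nut took about 0.45 N m. It began to stiffen partway through the third drive.
- **Tightness:** At the end of the third drive the readings averaged 1.28 N m, with about 0.08 scatter. The wrist bending moment gave about 1.22, and the angle turned since it stiffened gave about 1.3. That is well below 1.7 N m. I did not measure how far the strap went down.
- **Last checks:** The side view shows the head fully down and the pilot standing through it. The spanner and hex key lie where they were, and the contact force was near zero. The arm blocked the last top view, so the seating was confirmed from the side only.

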